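# Put a mortar test bar under the curing hood

## Task

Lay the long mortar bar gently in the carrier's tray. Swing the latch on the low steel hood clear of the slot, then, with the carrier on the table, slide it in through the hood's open end with its handle running along the slot, and at the corner move it sideways fully into the side branch. Then swing the latch fully back across the slot, leaving the bar lying in the tray and the other things where they stand.

Things in the scene. Friction and masses are not known exactly. Their poses are not given: they have to be found in the camera images.
- bar: The long mortar test bar: grey concrete, 40 x 130 x 40 mm (x, y, z), the only one so long. Starts lying on the table between robot and hood, in one of three places shared with the half bar and the cube. 0.2 to 0.3 kg. Origin: centre of its underside; y is its long axis, z up.
- carrier: Loose steel carrier, 0.35 kg: a plate 60 mm wide (x), 174 long (y), 5 thick, with a shallow open tray (inside 52 x 144 mm, rim 4 mm wide, 8 mm above the plate) and, at its -y end, an upright square handle. Starts on the table right (-y) of the hood's open end, its +y end towards the hood. Origin: centre of the plate's underside; z up.
- carrier_handle (a point): Centre of the flat top of the carrier's square handle, 125 mm above the carrier's underside, 77 mm from the carrier's origin along its -y. The handle is a plain 20 x 20 mm post from the plate up to here. Axes as the carrier's.
- tray (a point): Centre of the tray's inner floor: 11 mm along +y of the carrier and 5 mm above its underside. Axes as the carrier's. The bar lies along y here.
- hood: Low fixed dark steel hood, no floor: 158 mm wide (x -74 to +84), 280 mm long (y -140 to +140), roof 58 to 64 mm high, walls 6 mm, its -y end open. The carrier goes below, its handle up through a 34 mm wide L-shaped slot in the roof: a lane from (30, -140) along +y to (30, -40), then a side branch along -x to (-30, -40); edges 17 mm beyond these points. Origin: footprint centre.
- slot_mouth (a point): Middle of the slot at the hood's open end, on the roof's top, 64 mm above the table. Axes as the hood's.
- slot_corner (a point): Centre of the slot's corner, 100 mm along the hood's +y from the mouth, on the roof's top. Axes as the hood's.
- slot_end (a point): Where the handle should finish in the side branch, 60 mm along the hood's -x from the corner, on the roof's top (17 mm short of the branch's end edge). Axes as the hood's.
- latch (a joint): Latch angle. A flat bare-metal bar (14 mm wide, 98 mm from pivot to tip) on the hood's roof, 66 to 74 mm high, turning about an upright axis at hood (x 78, y -112) mm. 0 rad: closed, pointing to the hood's -x, right across the lane; grows to 2.0 rad: open, swinging clockwise seen from above (towards the hood's +y and beyond). Stays where it is left.
- latch_knob (a point): Centre of the top of the latch's upright black knob, 18 mm in diameter, from 74 to 114 mm above the table, 65 mm from the latch's pivot.
- half_bar: Bystander: a half bar of the same mortar, 40 x 64 x 40 mm, loose. Origin: centre of underside.
- cube: Bystander: a mortar cube of 50 mm, loose. Origin: centre of underside.
- weight: Bystander: a concrete weight shaped as a cut cone, 110 mm wide at the foot, 70 mm high. Origin: centre of underside.
- brush: Bystander: a hand brush lying on the table's right. Origin: its middle, underside.
- spatula: Bystander: a spatula lying on the table's right. Origin: its middle, underside.

How it is judged:
By the outcome, as a careful person would: the job done as asked, in the order asked, and still so for the second after the job is handed in, with the robot touching nothing.
It also fails if it takes over 72 s, if anything falls off the work surface, if the arm or the gripper's body presses on something with over 40 N, if the wrist force passes 120 N, or if a joint passes its speed limit or range.

## Robot

A 6-joint arm with a two-finger parallel gripper is mounted at the origin on the work surface. World frame = base frame: x ahead of the robot, y to its left, z up, the work surface at z = 0. Lengths are in mm, angles in degrees, forces in N, time in s.
With the tool pointing down it reaches from about 300 to 875 mm from the base axis. Payload 6.4 kg.
Tool frame: the origin (TCP) lies midway between the tips of the shut fingers; the grasp point (between the pads) lies 19 mm behind it (ctrl.tcp_to_grasp is the distance from the TCP to the grasp point, in mm); z points along the fingers, y is the line along which they close (so a half turn about z gives the same grasp; the last joint's range is limited). The gripper opens to 88 mm and grips with 3 to 60 N. Pads are 18 mm wide; open, the fingers measure 123 mm over their backs; the gripper's body (75 mm by 187 mm) begins 45 mm behind the grasp point.
Start: joints at [58.94, 10.359, 92.074, -0, 77.567, -11.82], TCP at [189.465, 542.903, 216.614] pointing down, gripper open.
Joint ranges: [-171.53, 171.53], [-51.25, 118.39], [17.06, 147.69], [-65.23, 245.23], [0, 150.52], [-178.68, 178.68]. Speed limits (degrees/s): [147.25, 147.25, 172.46, 180, 180, 180].

## Interface

Orientations are given as a 3x3 rotation matrix whose columns are the frame's x, y, z axes.
In Python, from plant import ctrl gives the robot as it stands.
- The arm moves only by the tool send_rows, never from a script. Its argument "increments" is a list of rows, each an object with "dp": the shift along the tool's x, y, z scaled (see below), a list of three; "turn": the turn, a rotation vector about the tool's x, y, z scaled (see below), a list of three; "jaw": the closure, from -1 (fully open) to 1 (shut). A call has 1 to 20 rows; each row is the pose to reach, as a shift and turn from the pose commanded when the call began, along the tool's axes at that moment; what a row does not reach only later rows make up. The controller multiplies each number of a shift by 0.4 m and each number of a turn by pi/2 rad. A row lasts 1/8 s, in which the tool goes at most 62.5 mm and 10.7 degrees, less where a joint would pass 70% of its speed; a pose out of reach is approached as far as the arm can. A call with a number of a shift or a turn outside -1 to 1 is refused whole. A call with a gripper value outside its range is refused whole. The fingers move at their own pace and stop on an object; "newtons" is the grip in N (left out, the last holds). Time passes only in rows, so rows that repeat a pose let the fingers close. It gives the time, the measured TCP pose, the force, the opening and the grip force at its end, in the units of the state.
- ctrl.observe(): the state, without advancing time (a new reading comes with each control period).
- ctrl.camera(name): name is "scene" or "top"; returns a dict with "img" (480x640x3 uint8, red, green, blue), "fx", "fy", "cx", "cy" (pixels), "origin" and "rotation" of the camera in the world. Camera axes: x right, y up, looking along -z (the intrinsics and any distortion apply to the point x, -y, -z); pixel columns grow to the right and rows downward; lengths in mm; the calibration is good to about 2 mm. A picture is of the moment at which its call begins. There is no depth.
- ctrl.job_done(): hands the job in; it is judged then, once.
Trained networks look in a picture, given as the dict that the camera call returned (one of the last four; its "shot" number tells which), for a name from the list of things; names that differ only in an ending like _2 or _b are one class to them, and where a whole thing is asked for, a point or a joint stands for the part that bears it (a point fixed in the world has none). Each returns a list of dicts, best first, with "confidence" (0 to 1); they miss things now and then, are a little off and sometimes report something else, mostly with a low value. They report only what shows in the picture. A call takes as long as a camera call.
- ctrl.masks_of(picture, label): "region" (480x640 bool, what is visible of it) and "extent" ([left, top, right, bottom] in pixels, round what is visible of it).
- ctrl.tip_of(picture, label): "uv" ([column, row] in pixels: a listed point, or the origin of a listed thing).
The state is a dict: "clock": time; "joint_positions": joint angles; "joint_velocities": joint speeds; "joint_efforts": joint torques, N m; "ee_pos": TCP position; "ee_rot": TCP orientation; "ft_force": force on the tool from outside, world axes, zero at the start; "torque": the same for the moment, N m; "finger_gap": finger opening in mm; "grip_force": force on a finger pad.
Only numpy, scipy, OpenCV 4.12 (cv2) and the standard library are available. Lean on these libraries where they do the work, as an engineer would, in place of code of your own. Each camera call takes 0.05 s, during which the arm holds its last target. There are 200 camera calls.

## Working session

There is one attempt and no reset: what is moved stays moved. The work goes in short steps, Python scripts to look and compute and a tool call to move; the robot and the scene stay as the last step left them, time stands still between calls to the robot, and variables do not carry over. Pictures are saved under pics/ and viewed, at most 10 in all, crops included, and the job is handed in when it is done.

Besides the shell and the picture viewer there is one more tool, called in YAML: its name, and indented under it one key for each argument. send_rows: Moves the arm, as the interface text tells. Shifts and turns lie within -1 to 1; 1 stands for 0.4 m of shift or pi/2 rad of turn. Its arguments: {"type":"object","properties":{"increments":{"type":"array"},"newtons":{"type":"number"}},"required":["increments"]}

```bash
mkdir -p pics; ls
cat > h.py <<'E'
import numpy as np, cv2
from plant import ctrl
def ray(c,uv):
    d=np.array([(uv[0]-c['cx'])/c['fx'],-(uv[1]-c['cy'])/c['fy'],-1.])
    d=np.array(c['rotation'])@d
    return np.array(c['origin'],float),d/np.linalg.norm(d)
def tri(c1,u1,c2,u2):
    (o1,d1),(o2,d2)=ray(c1,u1),ray(c2,u2)
    A=np.stack([d1,-d2],1); t=np.linalg.lstsq(A,o2-o1,rcond=None)[0]
    p,q=o1+t[0]*d1,o2+t[1]*d2
    return (p+q)/2,np.linalg.norm(p-q)
def atz(c,uv,z):
    o,d=ray(c,uv); return o+d*(z-o[2])/d[2]
def proj(c,p):
    q=np.array(c['rotation']).T@(np.array(p,float)-np.array(c['origin']))
    return np.array([c['cx']+c['fx']*q[0]/-q[2],c['cy']-c['fy']*q[1]/-q[2]])
def save(c,n,crop=None,s=1):
    im=c['img'][:,:,::-1]
    if crop: im=im[crop[1]:crop[3],crop[0]:crop[2]]
    cv2.imwrite('pics/'+n,cv2.resize(im,None,fx=s,fy=s))
E
cat > a.py <<'E'
from h import *
np.set_printoptions(precision=1,suppress=True)
s=ctrl.camera('scene');t=ctrl.camera('top')
print({k:v for k,v in s.items() if k!='img'});print({k:v for k,v in t.items() if k!='img'})
save(s,'s0.png');save(t,'t0.png')
for n in ['bar','carrier','carrier_handle','tray','hood','slot_mouth','slot_corner','slot_end','latch_knob','half_bar','cube','weight','brush','spatula']:
    a=ctrl.tip_of(s,n);b=ctrl.tip_of(t,n)
    if a and b:
        p,e=tri(s,a[0]['uv'],t,b[0]['uv']); print(n,p,'err %.1f'%e,a[0]['confidence'],b[0]['confidence'],a[0]['uv'],b[0]['uv'],len(a),len(b))
    else: print(n,a,b)
o=ctrl.observe();print(o)
E
python3 a.py
```

```text
pics
{'fx': 457.8075289337482, 'fy': 457.8075289337482, 'cx': 320.1983726890769, 'cy': 244.75793555376626, 'origin': array([ 999.4,  584.1, 1177.7]), 'rotation': array([[-0.8, -0.5,  0.3],
       [ 0.6, -0.7,  0.5],
       [ 0. ,  0.6,  0.8]]), 'shot': 1}
{'fx': 532.5933897663849, 'fy': 532.5933897663849, 'cx': 321.771423931068, 'cy': 239.04600030076247, 'origin': array([ 261.3,  -26.4, 1613.2]), 'rotation': array([[ 0.1,  1. , -0.2],
       [-1. ,  0.1, -0. ],
       [-0. ,  0.2,  1. ]]), 'shot': 2}
bar [414.6  -9.5   1. ] err 0.3 0.94 0.66 [358.9, 244.6] [321.6, 299.4] 4 1
carrier [] [{'uv': [389.6, 270.5], 'confidence': 0.66}]
carrier_handle [ 532.9 -284.4  157.3] err 6.8 0.96 0.84 [274.5, 174.0] [423.9, 262.6] 1 2
tray [ 517.8 -213.6    5.4] err 2.7 0.6 0.95 [295.4, 217.8] [392.2, 272.2] 1 1
hood [] [{'uv': [266.0, 223.3], 'confidence': 0.77}, {'uv': [391.9, 272.2], 'confidence': 0.25}, {'uv': [463.2, 240.4], 'confidence': 0.15}]
slot_mouth [655.4  43.3  70. ] err 13.6 0.92 0.68 [307.6, 285.3] [314.3, 213.7] 1 1
slot_corner [648.9 141.7  58.4] err 8.4 0.63 0.88 [329.7, 311.5] [28
[... 358 characters left out ...]
  26.4] err 14.3 0.86 0.91 [421.4, 411.1] [174.0, 214.1] 1 1
brush [ 523.  -490.4    6.2] err 10.2 0.89 0.71 [251.0, 169.0] [484.3, 279.1] 1 1
spatula [ 632.3 -415.5   20.7] err 7.5 0.9 0.96 [233.7, 192.8] [462.3, 240.8] 1 3
{'clock': 1.5, 'joint_positions': array([ 58.9,  10.4,  92.1,  -0. ,  77.6, -11.8]), 'joint_velocities': array([-0. , -0. ,  0.1, -0. , -0. , -0.1]), 'joint_efforts': array([ -0. , -43.4, -34.2,   0.1,   0. ,  -0. ]), 'ee_pos': array([189.5, 542.9, 216.6]), 'ee_rot': array([[-0.9,  0.3, -0. ],
       [ 0.3,  0.9, -0. ],
       [-0. , -0. , -1. ]]), 'ft_force': array([-0.1,  0.7, -0.3]), 'torque': array([ 0.,  0., -0.]), 'grip_force': 0.0, 'finger_gap': 88.03759335492737}
```

View pictures.

Run:
```python
import cv2
a=cv2.imread('pics/s0.png');cv2.imwrite('pics/s0c.png',cv2.resize(a[130:370,200:480],None,fx=2.5,fy=2.5,interpolation=2))
a=cv2.imread('pics/t0.png');cv2.imwrite('pics/t0c.png',cv2.resize(a[170:350,200:460],None,fx=3,fy=3,interpolation=2))
```

```text
(no output)
```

View pics/s0c.png

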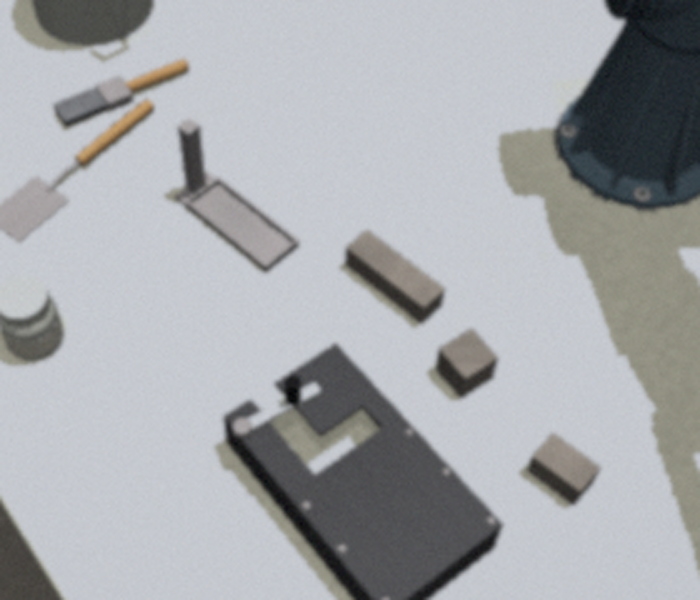

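View pics/t0c.png

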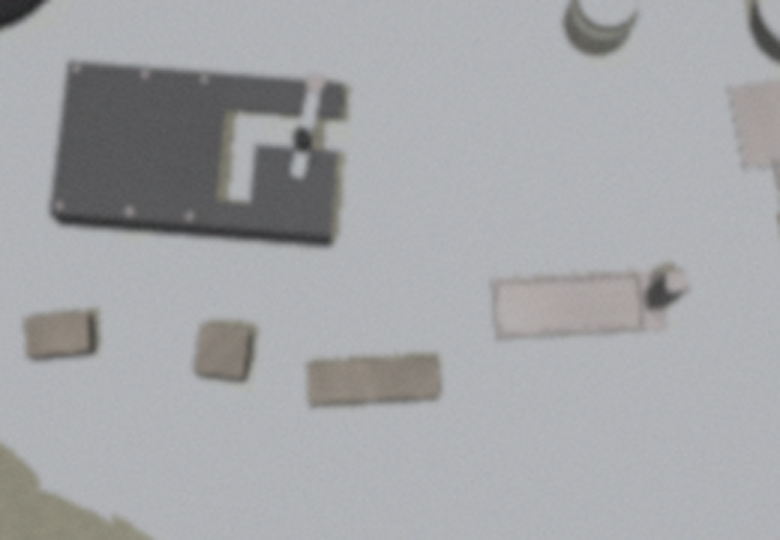

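```bash
cat >> h.py <<'E'
from scipy.optimize import minimize
def box(x0,x1,y0,y1,z0,z1): return np.array([[x,y,z] for x in(x0,x1) for y in(y0,y1) for z in(z0,z1)],float)
MODELS={'bar':[box(-20,20,-65,65,0,40)],'carrier':[box(-30,30,-87,87,0,5),box(-30,30,-65,87,5,13),box(-10,10,-87,-67,0,125)],
 'hood':[box(-74,84,-140,140,0,64)],'half_bar':[box(-20,20,-32,32,0,40)],'cube':[box(-25,25,-25,25,0,50)]}
def place(p,pts):
    c,s=np.cos(p[2]),np.sin(p[2]); return pts@np.array([[c,s,0],[-s,c,0],[0,0,1]])+[p[0],p[1],p[3] if len(p)>3 else 0]
def render(c,name,p):
    m=np.zeros((480,640),np.uint8)
    for b in MODELS[name]:
        uv=np.array([proj(c,q) for q in place(p,b)])
        hull=cv2.convexHull(np.round((uv)*16).astype(np.int32))
        m2=np.zeros_like(m); cv2.fillPoly(m2,[hull],255,lineType=cv2.LINE_AA,shift=4); m=np.maximum(m,m2)
    return m/255.
def fit(name,shots,p0):
    M=[]
    for c in shots:
        r=ctrl.masks_of(c,name)
        if not r: continue
        q=[r0 for r0 in r][0]; g=q['region'].astype(np.uint8)
        k=np.ones((9,9),np.uint8) if name=='hood' else np.ones((3,3),np.uint8)
        if name=='hood': cs,_=cv2.findContours(g,0,2); cv2.fillConvexPoly(g,cv2.convexHull(np.vstack(cs)),1)
        M.append((c,cv2.GaussianBlur(g.astype(float),(0,0),1),q['confidence']))
    f=lambda v:sum(((cv2.GaussianBlur(render(c,name,v),(0,0),1)-g)**2).sum() for c,g,_ in M)
    p0=np.array(p0,float); best=None
    sim=np.vstack([p0]+[p0+d for d in ([15,0,0],[0,15,0],[0,0,.1])])
    r=minimize(f,p0,method='Nelder-Mead',options=dict(initial_simplex=sim,xatol=.02,fatol=.5,maxiter=400))
    r=minimize(f,r.x,method='Nelder-Mead',options=dict(initial_simplex=np.vstack([r.x]+[r.x+d for d in ([4,0,0],[0,4,0],[0,0,.03])]),xatol=.02,fatol=.5,maxiter=400))
    print(name,'x %.1f y %.1f yaw %.2fdeg'%(r.x[0],r.x[1],np.degrees(r.x[2])),'cost %.0f'%r.fun,[ (int(g.sum()),round(k,2)) for _,g,k in M])
    return r.x
E
python3 - <<'E'
from h import *
s=ctrl.camera('scene');t=ctrl.camera('top')
for n,p in [('bar',[414,-10,0]),('carrier',[520,-215,0]),('hood',[620,180,0])]:
    for sh in ([s,t],[s],[t]): fit(n,sh,p)
E
```

```text
bar x 418.0 y -14.9 yaw 9.24deg cost 48 [(738, 0.98), (633, 0.96)]
bar x 417.3 y -18.0 yaw 8.83deg cost 14 [(738, 0.98)]
bar x 418.7 y -14.3 yaw 7.29deg cost 18 [(633, 0.96)]
carrier x 520.2 y -215.6 yaw 9.32deg cost 43 [(1098, 0.59), (1263, 0.67)]
carrier x 518.0 y -218.4 yaw 9.20deg cost 16 [(1098, 0.59)]
carrier x 521.3 y -216.0 yaw 9.97deg cost 18 [(1263, 0.67)]
hood x 623.2 y 183.2 yaw 0.97deg cost 73 [(6681, 0.65), (5465, 0.97)]
hood x 622.2 y 180.2 yaw 1.23deg cost 15 [(6681, 0.65)]
hood x 625.6 y 184.3 yaw 2.20deg cost 27 [(5465, 0.97)]
```

```bash
cat > mv.py <<'E'
import sys
from h import *
from scipy.spatial.transform import Rotation as R
# args: x,y,z,yaw(tool y axis angle, deg) per target
o=ctrl.observe(); p=np.array(o['ee_pos']);T=np.array(o['ee_rot'])
print('pose',p.round(1),'yaw %.2f'%np.degrees(np.arctan2(T[1,1],T[0,1])),'F',np.array(o['ft_force']).round(1),'gap %.1f'%o['finger_gap'],'t',o['clock'],np.array(o['joint_positions']).round(0))
for a in sys.argv[1:]:
    x,y,z,w=map(float,a.split(',')); w=np.radians(w)
    Y=np.array([np.cos(w),np.sin(w),0]);Z=np.array([0,0,-1.]);G=np.stack([np.cross(Y,Z),Y,Z],1)
    print(a,'dp',(T.T@(np.array([x,y,z])-p)/400).round(4).tolist(),'turn',(R.from_matrix(T.T@G).as_rotvec()/(np.pi/2)).round(4).tolist())
E
python3 mv.py 418,-15.5,120,8.5 418,-15.5,60,8.5 418,-15.5,16,8.5
```

```text
pose [189.5 542.9 216.6] yaw 70.76 F [ 0.   0.1 -0.1] gap 88.5 t 2.2 [ 59.  10.  92.  -0.  78. -12.]
418,-15.5,120,8.5 dp [-0.9994, -1.1298, 0.2415] turn [0.0, 0.0, 0.6918]
418,-15.5,60,8.5 dp [-0.9994, -1.1298, 0.3915] turn [0.0, 0.0, 0.6918]
418,-15.5,16,8.5 dp [-0.9994, -1.1298, 0.5015] turn [0.0, 0.0, 0.6918]
```

send_rows:
  increments:
    - {"dp": [-0.85, -0.96, 0.2], "turn": [0, 0, 0.6918], "jaw": -1}
    - {"dp": [-0.85, -0.96, 0.2], "turn": [0, 0, 0.6918], "jaw": -1}
    - {"dp": [-0.85, -0.96, 0.2], "turn": [0, 0, 0.6918], "jaw": -1}
    - {"dp": [-0.85, -0.96, 0.2], "turn": [0, 0, 0.6918], "jaw": -1}
    - {"dp": [-0.85, -0.96, 0.2], "turn": [0, 0, 0.6918], "jaw": -1}
    - {"dp": [-0.85, -0.96, 0.2], "turn": [0, 0, 0.6918], "jaw": -1}
    - {"dp": [-0.85, -0.96, 0.2], "turn": [0, 0, 0.6918], "jaw": -1}
    - {"dp": [-0.85, -0.96, 0.2], "turn": [0, 0, 0.6918], "jaw": -1}
    - {"dp": [-0.85, -0.96, 0.2], "turn": [0, 0, 0.6918], "jaw": -1}
    - {"dp": [-0.85, -0.96, 0.2], "turn": [0, 0, 0.6918], "jaw": -1}
    - {"dp": [-0.85, -0.96, 0.2], "turn": [0, 0, 0.6918], "jaw": -1}

```text
clock: 3.58
ee_pos: [383.7, 69.0, 136.7]
ee_rot: [[-0.148, 0.989, -0.0], [0.989, 0.148, 0.0], [0.0, 0.0, -1.0]]
ft_force: [-0.4, 0.0, -0.4]
finger_gap: 87.9
grip_force: 0.0
```

```bash
python3 mv.py 418,-15.5,70,8.5 418,-15.5,16,8.5
python3 - <<'E'
from h import *
t=ctrl.camera('top');s=ctrl.camera('scene')
a=t['img'][170:350,200:460,::-1];cv2.imwrite('pics/t1.png',np.vstack([cv2.resize(a,(520,360)) ,cv2.resize(s['img'][150:270,280:460,::-1],(520,240))[:240]]))
E
```

```text
pose [383.7  69.  136.7] yaw 8.52 F [-0.4  0.  -0.4] gap 87.9 t 3.575 [ -7.  -9. 122.   0.  68. -16.]
418,-15.5,70,8.5 dp [-0.2217, 0.0535, 0.1667] turn [0.0, -0.0002, 0.0003]
418,-15.5,16,8.5 dp [-0.2218, 0.0535, 0.3017] turn [0.0, -0.0002, 0.0003]
```

View pics/t1.png

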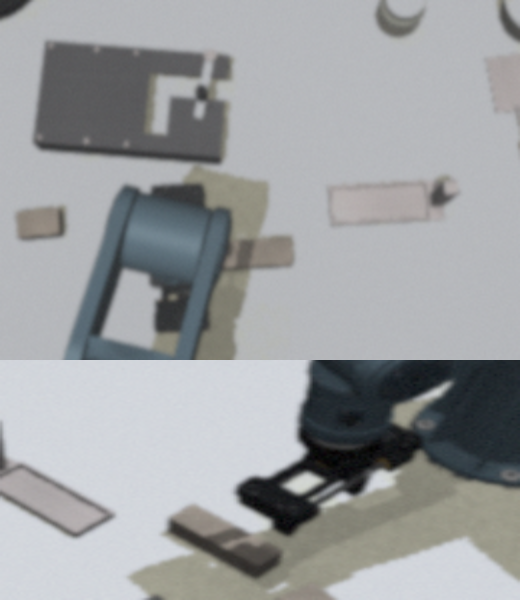

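The picture shows the gripper's long axis along the bar's width (as needed) and the bar undisturbed at about (265,250). On to the grasp.

send_rows:
  increments:
    - {"dp": [-0.22, 0.0535, 0.05], "turn": [0, 0, 0], "jaw": -1}
    - {"dp": [-0.2218, 0.0535, 0.16], "turn": [0, 0, 0], "jaw": -1}
    - {"dp": [-0.2218, 0.0535, 0.2], "turn": [0, 0, 0], "jaw": -1}
    - {"dp": [-0.2218, 0.0535, 0.26], "turn": [0, 0, 0], "jaw": -1}
    - {"dp": [-0.2218, 0.0535, 0.3], "turn": [0, 0, 0], "jaw": -1}
    - {"dp": [-0.2218, 0.0535, 0.3017], "turn": [0, 0, 0], "jaw": -1}
    - {"dp": [-0.2218, 0.0535, 0.3017], "turn": [0, 0, 0], "jaw": 0.4}
    - {"dp": [-0.2218, 0.0535, 0.3017], "turn": [0, 0, 0], "jaw": 0.6}
    - {"dp": [-0.2218, 0.0535, 0.3017], "turn": [0, 0, 0], "jaw": 0.6}
    - {"dp": [-0.2218, 0.0535, 0.3017], "turn": [0, 0, 0], "jaw": 0.6}
  newtons: 25

```text
clock: 4.92
ee_pos: [418.5, -16.4, 16.3]
ee_rot: [[-0.148, 0.989, 0.001], [0.989, 0.148, -0.0], [-0.0, 0.001, -1.0]]
ft_force: [0.8, 0.6, -0.3]
finger_gap: 50.2
grip_force: 0.0
```

```bash
python3 mv.py 418,-15.5,90,8.5 518.5,-206,90,9.5 518.5,-206,24,9.5
```

```text
pose [418.5 -16.4  16.3] yaw 8.50 F [ 0.8  0.6 -0.3] gap 50.2 t 4.925 [-19.   8. 122.  -0.  50. -27.]
418,-15.5,90,8.5 dp [0.0022, -0.0007, -0.1843] turn [0.0004, 0.0002, -0.0]
518.5,-206,90,9.5 dp [-0.5059, 0.1774, -0.184] turn [0.0004, 0.0002, -0.0111]
518.5,-206,24,9.5 dp [-0.5059, 0.1773, -0.019] turn [0.0004, 0.0002, -0.0111]
```

send_rows:
  increments:
    - {"dp": [0, 0, 0], "turn": [0, 0, 0], "jaw": 0.9}
    - {"dp": [0, 0, 0], "turn": [0, 0, 0], "jaw": 0.9}
    - {"dp": [0, 0, 0], "turn": [0, 0, 0], "jaw": 0.9}
    - {"dp": [0, 0, -0.03], "turn": [0, 0, 0], "jaw": 0.9}
    - {"dp": [0, 0, -0.1], "turn": [0, 0, 0], "jaw": 0.9}
    - {"dp": [0, 0, -0.18], "turn": [0, 0, 0], "jaw": 0.9}
    - {"dp": [0, 0, -0.2], "turn": [0, 0, 0], "jaw": 0.9}
  newtons: 25

```text
clock: 5.8
ee_pos: [419.2, -16.6, 97.8]
ee_rot: [[-0.148, 0.989, 0.003], [0.989, 0.148, -0.001], [-0.002, 0.003, -1.0]]
ft_force: [0.3, 0.1, -2.4]
finger_gap: 38.6
grip_force: 25.0
```

```bash
python3 mv.py 518.5,-205,90,9.4
```

```text
pose [419.2 -16.6  97.8] yaw 8.50 F [ 0.3  0.1 -2.4] gap 38.6 t 5.8 [-19.  -1. 120.  -0.  61. -27.]
518.5,-205,90,9.4 dp [-0.5025, 0.1757, 0.0209] turn [0.0019, 0.001, -0.01]
```

send_rows:
  increments:
    - {"dp": [-0.06, 0.02, 0.01], "turn": [0, 0, 0], "jaw": 0.9}
    - {"dp": [-0.16, 0.055, 0.01], "turn": [0, 0, 0], "jaw": 0.9}
    - {"dp": [-0.27, 0.095, 0.02], "turn": [0, 0, -0.005], "jaw": 0.9}
    - {"dp": [-0.38, 0.133, 0.02], "turn": [0, 0, -0.01], "jaw": 0.9}
    - {"dp": [-0.46, 0.161, 0.02], "turn": [0, 0, -0.01], "jaw": 0.9}
    - {"dp": [-0.5025, 0.1757, 0.02], "turn": [0, 0, -0.01], "jaw": 0.9}
    - {"dp": [-0.5025, 0.1757, 0.02], "turn": [0, 0, -0.01], "jaw": 0.9}
    - {"dp": [-0.5025, 0.1757, 0.02], "turn": [0, 0, -0.01], "jaw": 0.9}

```text
clock: 6.8
ee_pos: [516.4, -203.2, 87.3]
ee_rot: [[-0.164, 0.986, -0.002], [0.986, 0.164, 0.001], [0.002, -0.001, -1.0]]
ft_force: [-0.4, 1.4, -2.8]
finger_gap: 38.9
grip_force: 25.0
```

```bash
python3 mv.py
python3 - <<'E'
from h import *
t=ctrl.camera('top');s=ctrl.camera('scene')
cs=[cv2.resize(x,(400,300),interpolation=2) for x in (t['img'][200:320,330:490,::-1],s['img'][140:260,230:390,::-1])]
cv2.imwrite('pics/t2.png',np.hstack(cs))
fit('carrier',[s],[520,-215,.16])
for c in (s,t):
    for n in ('bar','tray','carrier_handle'):
        r=ctrl.tip_of(c,n); print(n,r[:2])
E
```

```text
pose [ 516.4 -203.2   87.3] yaw 9.43 F [-0.4  1.4 -2.8] gap 38.9 t 6.8 [-34.  17. 101.   0.  63. -43.]
carrier x 522.1 y -214.7 yaw 11.42deg cost 336 [(692, 0.57)]
bar [{'uv': [298.7, 208.9], 'confidence': 0.87}]
tray [{'uv': [296.4, 218.4], 'confidence': 0.86}]
carrier_handle []
bar [{'uv': [390.1, 268.9], 'confidence': 0.62}]
tray []
carrier_handle [{'uv': [266.6, 224.2], 'confidence': 0.47}]
```

View pics/t2.png

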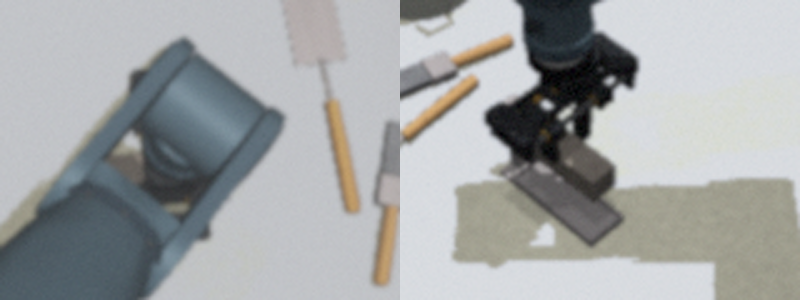

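The bar hangs level over the tray (scene crop, bar at ~(585,165), tray ~(565,195)); the handle stands clear of the gripper.

```bash
python3 mv.py 519,-205.5,60,9.4 519,-205.5,30,9.4 519,-205.5,22.5,9.4
```

```text
pose [ 517.5 -204.5   88.1] yaw 9.42 F [ 0.6  0.6 -3.2] gap 38.9 t 7.25 [-34.  17. 101.   0.  63. -43.]
519,-205.5,60,9.4 dp [-0.0031, 0.0034, 0.0702] turn [0.0001, 0.0001, 0.0002]
519,-205.5,30,9.4 dp [-0.0031, 0.0033, 0.1452] turn [0.0001, 0.0001, 0.0002]
519,-205.5,22.5,9.4 dp [-0.0031, 0.0033, 0.1639] turn [0.0001, 0.0001, 0.0002]
```

send_rows:
  increments:
    - {"dp": [-0.002, 0.002, 0.04], "turn": [0, 0, 0], "jaw": 0.9}
    - {"dp": [-0.002, 0.002, 0.09], "turn": [0, 0, 0], "jaw": 0.9}
    - {"dp": [-0.002, 0.002, 0.12], "turn": [0, 0, 0], "jaw": 0.9}
    - {"dp": [-0.002, 0.002, 0.135], "turn": [0, 0, 0], "jaw": 0.9}
    - {"dp": [-0.002, 0.002, 0.147], "turn": [0, 0, 0], "jaw": 0.9}
    - {"dp": [-0.002, 0.002, 0.157], "turn": [0, 0, 0], "jaw": 0.9}
    - {"dp": [-0.002, 0.002, 0.163], "turn": [0, 0, 0], "jaw": 0.9}
    - {"dp": [-0.002, 0.002, 0.165], "turn": [0, 0, 0], "jaw": 0.9}
    - {"dp": [-0.002, 0.002, 0.165], "turn": [0, 0, 0], "jaw": 0.9}
    - {"dp": [-0.002, 0.002, 0.165], "turn": [0, 0, 0], "jaw": 0.9}

```text
clock: 8.5
ee_pos: [518.5, -205.4, 22.1]
ee_rot: [[-0.163, 0.987, 0.0], [0.987, 0.163, -0.0], [-0.0, 0.0, -1.0]]
ft_force: [0.7, -0.2, -2.9]
finger_gap: 38.9
grip_force: 25.0
```

```bash
python3 mv.py
python3 - <<'E'
from h import *
s=ctrl.camera('scene')
cv2.imwrite('pics/s3.png',cv2.resize(s['img'][150:260,230:370,::-1],None,fx=5,fy=5,interpolation=2))
E
```

```text
pose [ 518.5 -205.4   22.1] yaw 9.40 F [ 0.7 -0.2 -2.9] gap 38.9 t 8.5 [-34.  23. 102.   0.  55. -43.]
```

View pics/s3.png

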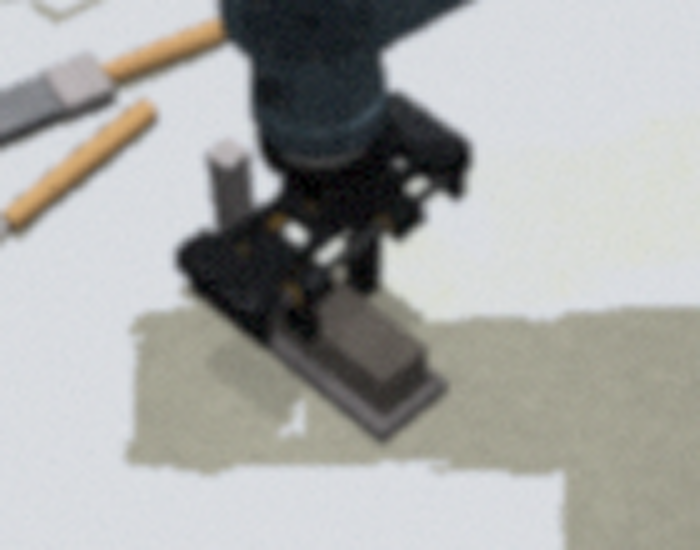

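The bar sits centred within the tray rim (bar front at (400,390), rim corner (385,435)), just above the floor.

send_rows:
  increments:
    - {"dp": [0, 0, 0.002], "turn": [0, 0, 0], "jaw": 0.9}
    - {"dp": [0, 0, 0.004], "turn": [0, 0, 0], "jaw": 0.9}
    - {"dp": [0, 0, 0.004], "turn": [0, 0, 0], "jaw": 0.9}

```text
clock: 8.93
ee_pos: [518.5, -205.5, 21.1]
ee_rot: [[-0.163, 0.987, 0.0], [0.987, 0.163, -0.0], [-0.0, 0.0, -1.0]]
ft_force: [-2.8, 1.2, 5.3]
finger_gap: 38.8
grip_force: 25.0
```

send_rows:
  increments:
    - {"dp": [0, 0, 0.003], "turn": [0, 0, 0], "jaw": 0.3}
    - {"dp": [0, 0, 0.003], "turn": [0, 0, 0], "jaw": -0.2}
    - {"dp": [0, 0, 0.003], "turn": [0, 0, 0], "jaw": -0.5}
    - {"dp": [0, 0, 0.002], "turn": [0, 0, 0], "jaw": -0.5}
    - {"dp": [0, 0, -0.03], "turn": [0, 0, 0], "jaw": -0.5}
    - {"dp": [0, 0, -0.13], "turn": [0, 0, 0], "jaw": -0.5}
    - {"dp": [0, 0, -0.28], "turn": [0, 0, 0], "jaw": -0.5}
    - {"dp": [0, 0, -0.43], "turn": [0, 0, 0], "jaw": -0.5}
    - {"dp": [0, 0, -0.43], "turn": [0, 0, 0], "jaw": -0.5}

```text
clock: 10.05
ee_pos: [521.6, -207.4, 199.3]
ee_rot: [[-0.163, 0.987, 0.01], [0.987, 0.163, -0.007], [-0.008, 0.009, -1.0]]
ft_force: [-0.6, 0.3, 0.5]
finger_gap: 66.3
grip_force: 0.0
```

```bash
python3 - <<'E'
from h import *
t=ctrl.camera('top');s=ctrl.camera('scene')
for c in (s,t):
    for n in ('latch_knob','slot_mouth','slot_corner','slot_end'):
        for r in ctrl.tip_of(c,n)[:2]: print(n,r['uv'],r['confidence'],atz(c,r['uv'],114 if 'kn' in n else 64).round(1))
# hood model prediction
import math
for hp in ([623.2,183.2,math.radians(1.3)],):
    for n,q in dict(knob=[78-65,-112,114],mouth=[30,-140,64],corner=[30,-40,64],end=[-30,-40,64]).items():
        P=place(hp,np.array([q],float))[0];print(n,P.round(1),proj(s,P).round(1),proj(t,P).round(1))
# latch knob by darkness at scene: black blob
for c in (s,t):
    m=ctrl.masks_of(c,'latch')
    for r in m[:2]: print('latch',r['confidence'],r['extent'])
h=fit('hood',[s,t],[623,183,.02]);
E
python3 mv.py
```

```text
latch_knob [318.5, 281.7] 0.8 [634.9  78.2 114. ]
slot_mouth [307.7, 288.0] 0.64 [654.  53.  64.]
slot_corner [328.8, 311.1] 0.66 [649.2 144.8  64. ]
slot_corner [422.7, 320.5] 0.16 [464.  314.4  64. ]
latch_knob [297.9, 215.1] 0.45 [639.6  83.5 114. ]
slot_mouth [312.6, 213.1] 0.89 [663.   43.9  64. ]
slot_mouth [175.4, 215.6] 0.66 [612.3 452.6  64. ]
slot_corner [281.9, 209.4] 0.92 [664.8 137.   64. ]
slot_end [274.3, 232.7] 0.95 [591.1 150.9  64. ]
knob [638.7  71.5 114. ] [315.9 280.7] [301.9 215.8]
mouth [656.4  43.9  64. ] [305.1 286.1] [312.4 215.2]
corner [654.1 143.9  64. ] [327.1 311.8] [279.2 212.6]
end [594.1 142.5  64. ] [344.4 299.8] [277.2 232. ]
latch 0.81 [292.9, 275.5, 326.8, 304.4]
latch 0.45 [299.1, 197.8, 307.3, 230.0]
hood x 623.3 y 181.3 yaw 0.87deg cost 84 [(6912, 0.89), (5349, 0.75)]
pose [ 518.3 -205.3  192.1] yaw 9.40 F [-0.6  0.7 -0.8] gap 66.0 t 10.75 [-34.   9.  96.   0.  75. -43.]
```

```bash
python3 - <<'E'
from h import *
s=ctrl.camera('scene');t=ctrl.camera('top')
for n,c,b in (('s',s,(300,265,340,300)),('t',t,(285,200,320,232))):
    g=cv2.cvtColor(c['img'],cv2.COLOR_RGB2GRAY)[b[1]:b[3],b[0]:b[2]].astype(float)
    m=(g<42).astype(np.uint8); k,l,st,ce=cv2.connectedComponentsWithStats(m)
    print(n,g.min(),[(st[i].tolist(),(ce[i]+b[:2]).round(1).tolist()) for i in range(1,k) if st[i][4]>4])
    # latch bright pixels
E
cat > arc.py <<'E'
import sys
from h import *
# args: knob x,y now, theta0 deg, theta1 deg, n rows ; pivot from hood
from scipy.spatial.transform import Rotation as R
E
rm arc.py
```

```text
s 6.0 [([14, 16, 5, 10, 39], [316.4, 285.7])]
t 60.0 []
```

Run:
```python
from h import *
s=ctrl.camera('scene');t=ctrl.camera('top')
P=atz(s,(316.4,285.6),94);print(P)
g=cv2.cvtColor(t['img'],cv2.COLOR_RGB2GRAY)
im=cv2.imread('pics/t0.png',0); print(np.abs(g.astype(int)-im)[190:235,280:325].mean()); 
print(im[208:226,292:312])
```

```text
[639.90453639  75.20543756  94.        ]
13.334320987654321
[[135 125 119 116 114 114 113 118 140 162 173 176 163 135 106  93  91  92
   88  92]
 [163 157 152 147 145 147 146 149 160 168 174 175 165 137 116 104 105 109
  112 111]
 [174 169 170 170 170 169 166 164 169 173 176 173 160 141 124 121 127 139
  143 146]
 [176 178 176 177 177 175 167 158 157 164 168 167 155 137 128 131 146 158
  167 169]
 [178 177 177 176 178 168 153 132 126 136 148 151 142 129 129 136 155 170
  173 174]
 [178 178 177 173 170 155 129 101  88  96 115 129 127 122 125 134 156 171
  177 178]
 [178 177 179 175 168 143 110  78  65  71  89 108 116 120 124 135 156 171
  176 174]
 [177 178 178 176 165 137 100  72  61  62  71  90 109 115 122 131 154 168
  177 178]
 [178 177 177 174 166 136  98  70  61  61  65  82 106 118 123 132 152 167
  174 178]
 [168 168 169 169 160 138  99  66  57  58  57  80 107 122 123 135 156 170
  174 177]
 [145 147 147 147 146 130  97  72  57  53  60  80 107 120 124 133 154 167
  168 172]
 [112 116 117 121 124 115 102  85  75  67  75  83 100 110 116 121 137 151
  154 157]
 [ 93  94  98  97 102 108 119 118 107 105 100  94  91  98 100 106 114 121
  129 134]
 [ 91  91  91  90  94 114 138 149 148 139 124 105  91  92  91  95  99 101
  104 110]
 [ 91  92  92  90  98 118 149 166 167 157 133 106  90  88  88  92  94  92
   96 100]
 [ 89  90  90  91 102 128 157 173 176 162 131 102  85  87  91  91  92  90
   92 101]
 [ 90  90  91  93 110 136 162 176 173 161 126  99  86  87  90  92  92  89
   92 101]
 [ 90  91  90  92 113 145 166 176 174 157 124  98  90  93  88  90  92  91
   93 102]]
```

```bash
python3 mv.py 640,75,150,91 640,75,84,91
```

```text
pose [ 518.4 -205.4  192.4] yaw 9.40 F [ 0.  -0.6 -0.2] gap 66.0 t 10.95 [-34.   9.  96.  -0.  75. -43.]
640,75,150,91 dp [0.6419, 0.4144, 0.106] turn [0.0, 0.0001, -0.9067]
640,75,84,91 dp [0.6419, 0.4144, 0.271] turn [0.0, 0.0001, -0.9067]
```

send_rows:
  increments:
    - {"dp": [0.08, 0.05, 0.0], "turn": [0, 0, -0.1], "jaw": -0.5}
    - {"dp": [0.2, 0.13, 0.0], "turn": [0, 0, -0.22], "jaw": -0.5}
    - {"dp": [0.33, 0.21, 0.02], "turn": [0, 0, -0.34], "jaw": -0.5}
    - {"dp": [0.45, 0.29, 0.05], "turn": [0, 0, -0.46], "jaw": -0.5}
    - {"dp": [0.56, 0.36, 0.08], "turn": [0, 0, -0.58], "jaw": -0.5}
    - {"dp": [0.62, 0.4, 0.1], "turn": [0, 0, -0.7], "jaw": -0.5}
    - {"dp": [0.6419, 0.4144, 0.1], "turn": [0, 0, -0.81], "jaw": -0.5}
    - {"dp": [0.6419, 0.4144, 0.1], "turn": [0, 0, -0.9067], "jaw": -0.5}
    - {"dp": [0.6419, 0.4144, 0.12], "turn": [0, 0, -0.9067], "jaw": -0.5}
    - {"dp": [0.6419, 0.4144, 0.18], "turn": [0, 0, -0.9067], "jaw": -0.5}
    - {"dp": [0.6419, 0.4144, 0.24], "turn": [0, 0, -0.9067], "jaw": -0.5}
    - {"dp": [0.6419, 0.4144, 0.268], "turn": [0, 0, -0.9067], "jaw": -0.5}
    - {"dp": [0.6419, 0.4144, 0.268], "turn": [0, 0, -0.9067], "jaw": -0.5}

```text
clock: 12.58
ee_pos: [639.3, 74.9, 84.1]
ee_rot: [[-1.0, -0.016, -0.002], [-0.016, 1.0, 0.0], [0.002, 0.0, -1.0]]
ft_force: [-0.4, -0.7, 0.3]
finger_gap: 66.0
grip_force: 0.0
```

```bash
python3 mv.py
python3 - <<'E'
from h import *
s=ctrl.camera('scene');t=ctrl.camera('top')
a=cv2.resize(s['img'][240:340,270:390,::-1],(400,333),interpolation=2);b=cv2.resize(t['img'][180:280,350:470,::-1],(400,333),interpolation=2)
cv2.imwrite('pics/s4.png',np.hstack([a,b]))
print(fit('carrier',[t],[520,-215,.16]));fit('bar',[t],[518,-205,.16]);fit('bar',[s],[518,-205,.16])
E
```

```text
pose [639.3  74.9  84.1] yaw 90.90 F [-0.4 -0.7  0.3] gap 66.0 t 12.575 [ -4.  27.  87.  -0.  66. -95.]
carrier x 520.8 y -216.0 yaw 11.41deg cost 687 [(496, 0.81)]
[ 5.20784542e+02 -2.16022122e+02  1.99120932e-01]
bar x 518.2 y -203.8 yaw 8.55deg cost 37 [(627, 0.88)]
bar x 529.3 y -227.0 yaw 9.43deg cost 431 [(177, 0.6)]
```

View pics/s4.png

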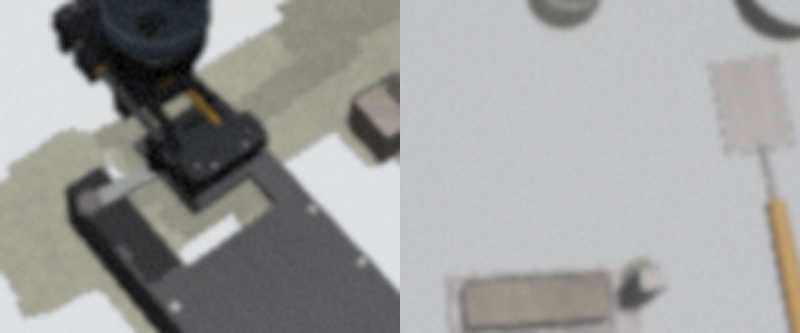

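The bar lies within the tray (top crop, ~(535,300)); the gripper straddles the knob (scene crop). Close on it.

send_rows:
  increments:
    - {"dp": [0, 0, 0], "turn": [0, 0, 0], "jaw": 1}
    - {"dp": [0, 0, 0], "turn": [0, 0, 0], "jaw": 1}
    - {"dp": [0, 0, 0], "turn": [0, 0, 0], "jaw": 1}
    - {"dp": [0, 0, 0], "turn": [0, 0, 0], "jaw": 1}
    - {"dp": [0, 0, 0], "turn": [0, 0, 0], "jaw": 1}
    - {"dp": [0, 0, 0], "turn": [0, 0, 0], "jaw": 1}
  newtons: 10

```text
clock: 13.58
ee_pos: [639.8, 75.2, 85.1]
ee_rot: [[-1.0, -0.018, -0.0], [-0.018, 1.0, 0.0], [0.0, 0.0, -1.0]]
ft_force: [0.0, -0.1, -0.0]
finger_gap: 17.2
grip_force: 10.0
```

```bash
cat > arc.py <<'E'
import sys,subprocess
from h import *
px,py,h,z=map(float,sys.argv[1:5]); a=[]
for th in map(float,sys.argv[5].split(',')):
    t=np.radians(th-h); a.append('%.1f,%.1f,%.1f,%.2f'%(px-65*np.cos(t),py+65*np.sin(t),z,90+h-th))
subprocess.run(['python3','mv.py']+a)
E
python3 arc.py 704.7 76.3 1 85 8,16,24,32,40,48,56,64,72,80,88,96,104,111
```

```text
pose [639.8  75.2  85.1] yaw 91.01 F [ 0.  -0.1 -0. ] gap 17.2 t 13.575 [ -4.  27.  87.   0.  66. -95.]
640.2,84.2,85.0,83.00 dp [-0.0013, 0.0226, 0.0002] turn [0.0001, -0.0002, 0.089]
641.9,93.1,85.0,75.00 dp [-0.006, 0.0447, 0.0002] turn [0.0001, -0.0002, 0.1779]
644.9,101.7,85.0,67.00 dp [-0.0139, 0.0661, 0.0002] turn [0.0, -0.0002, 0.2667]
649.0,109.8,85.0,59.00 dp [-0.0245, 0.0862, 0.0002] turn [0.0, -0.0002, 0.3556]
654.2,117.2,85.0,51.00 dp [-0.0378, 0.1044, 0.0002] turn [0.0, -0.0002, 0.4445]
660.4,123.8,85.0,43.00 dp [-0.0536, 0.1207, 0.0002] turn [-0.0, -0.0002, 0.5334]
667.4,129.5,85.0,35.00 dp [-0.0713, 0.1346, 0.0002] turn [-0.0, -0.0002, 0.6223]
675.2,134.2,85.0,27.00 dp [-0.091, 0.146, 0.0002] turn [-0.0, -0.0002, 0.7112]
683.5,137.8,85.0,19.00 dp [-0.1119, 0.1546, 0.0002] turn [-0.0001, -0.0002, 0.8001]
692.3,140.1,85.0,11.00 dp [-0.134, 0.16, 0.0001] turn [-0.0001, -0.0002, 0.889]
701.3,141.2,85.0,3.00 dp [-0.1566, 0.1624, 0.0001] turn [-0.0001, -0.0002, 0.9779]
710.4,141.1,85.0,-5.00 dp [-0.1793, 0.1617, 0.0001] turn [-0.0001, -0.0002, 1.0667]
719.3,139.6,85.0,-13.00 dp [-0.2015, 0.1576, 0.0001] turn [-0.0001, -0.0002, 1.1556]
726.9,137.4,85.0,-20.00 dp [-0.2204, 0.1517, 0.0001] turn [-0.0001, -0.0002, 1.2334]
```

First half, checking force midway.

send_rows:
  increments:
    - {"dp": [-0.0013, 0.0226, 0], "turn": [0, 0, 0.089], "jaw": 1}
    - {"dp": [-0.006, 0.0447, 0], "turn": [0, 0, 0.178], "jaw": 1}
    - {"dp": [-0.0139, 0.066, 0], "turn": [0, 0, 0.267], "jaw": 1}
    - {"dp": [-0.0245, 0.086, 0], "turn": [0, 0, 0.356], "jaw": 1}
    - {"dp": [-0.0378, 0.1044, 0], "turn": [0, 0, 0.4445], "jaw": 1}
    - {"dp": [-0.0378, 0.1044, 0], "turn": [0, 0, 0.4445], "jaw": 1}

```text
clock: 14.32
ee_pos: [656.2, 116.2, 85.2]
ee_rot: [[-0.776, 0.63, 0.003], [0.63, 0.776, -0.002], [-0.004, 0.001, -1.0]]
ft_force: [6.0, -3.8, -3.6]
finger_gap: 17.2
grip_force: 10.0
```

```bash
python3 arc.py 704.7 76.3 1 85 48,56,64,72,80,88,96,104,111
```

```text
pose [656.2 116.2  85.2] yaw 50.91 F [ 6.  -3.8 -3.6] gap 17.2 t 14.325 [ -0.  29.  84.  -0.  67. -51.]
660.4,123.8,85.0,43.00 dp [0.0038, 0.0215, 0.0004] turn [0.0007, 0.0024, 0.0879]
667.4,129.5,85.0,35.00 dp [-0.0008, 0.0435, 0.0004] turn [0.0009, 0.0023, 0.1768]
675.2,134.2,85.0,27.00 dp [-0.0085, 0.065, 0.0005] turn [0.0011, 0.0023, 0.2657]
683.5,137.8,85.0,19.00 dp [-0.0189, 0.085, 0.0005] turn [0.0012, 0.0022, 0.3546]
692.3,140.1,85.0,11.00 dp [-0.0324, 0.1034, 0.0006] turn [0.0014, 0.0021, 0.4435]
701.3,141.2,85.0,3.00 dp [-0.0481, 0.1197, 0.0007] turn [0.0015, 0.002, 0.5324]
710.4,141.1,85.0,-5.00 dp [-0.0659, 0.1338, 0.0008] turn [0.0017, 0.0019, 0.6213]
719.3,139.6,85.0,-13.00 dp [-0.0856, 0.145, 0.0008] turn [0.0018, 0.0018, 0.7101]
726.9,137.4,85.0,-20.00 dp [-0.1038, 0.1527, 0.0009] turn [0.002, 0.0017, 0.7879]
```

send_rows:
  increments:
    - {"dp": [-0.005, 0.0215, 0], "turn": [0, 0, 0.088], "jaw": 1}
    - {"dp": [-0.0108, 0.0435, 0], "turn": [0, 0, 0.177], "jaw": 1}
    - {"dp": [-0.0185, 0.065, 0], "turn": [0, 0, 0.266], "jaw": 1}
    - {"dp": [-0.029, 0.085, 0], "turn": [0, 0, 0.355], "jaw": 1}
    - {"dp": [-0.0424, 0.1034, 0], "turn": [0, 0, 0.4435], "jaw": 1}
    - {"dp": [-0.058, 0.12, 0], "turn": [0, 0, 0.5324], "jaw": 1}
    - {"dp": [-0.076, 0.134, 0], "turn": [0, 0, 0.621], "jaw": 1}
    - {"dp": [-0.0956, 0.145, 0], "turn": [0, 0, 0.71], "jaw": 1}
    - {"dp": [-0.1138, 0.1527, 0], "turn": [0, 0, 0.788], "jaw": 1}
    - {"dp": [-0.1138, 0.1527, 0], "turn": [0, 0, 0.788], "jaw": 1}
    - {"dp": [-0.1138, 0.1527, 0], "turn": [0, 0, 0.788], "jaw": 1}

```text
clock: 15.7
ee_pos: [728.1, 135.3, 85.1]
ee_rot: [[0.339, 0.941, 0.0], [0.941, -0.339, -0.001], [-0.001, 0.0, -1.0]]
ft_force: [1.0, -4.1, -0.9]
finger_gap: 17.3
grip_force: 10.0
```

send_rows:
  increments:
    - {"dp": [0, 0, 0], "turn": [0, 0, 0], "jaw": -0.3}
    - {"dp": [0, 0, 0], "turn": [0, 0, 0], "jaw": -0.3}
    - {"dp": [0, 0, 0], "turn": [0, 0, 0], "jaw": -0.3}
    - {"dp": [0, 0, -0.06], "turn": [0, 0, 0], "jaw": -0.3}
    - {"dp": [0, 0, -0.16], "turn": [0, 0, 0], "jaw": -0.3}
    - {"dp": [0, 0, -0.28], "turn": [0, 0, 0], "jaw": -0.3}
    - {"dp": [0, 0, -0.28], "turn": [0, 0, 0], "jaw": -0.3}

```text
clock: 16.58
ee_pos: [731.7, 136.2, 206.0]
ee_rot: [[0.34, 0.94, 0.012], [0.94, -0.34, 0.0], [0.005, 0.012, -1.0]]
ft_force: [0.1, 0.6, -0.2]
finger_gap: 57.3
grip_force: 0.0
```

```bash
cat > handle.py <<'E'
from h import *
# refine handle by fitting union carrier+bar silhouettes; MODEL cb = carrier+bar
MODELS['cb']=MODELS['carrier']+[box(-20,20,11-65,11+65,5,45)]
MODELS['post']=[box(-10,10,-10,10,50,125)]
s=ctrl.camera('scene');t=ctrl.camera('top')
for c,nm in ((s,'s'),(t,'t')):
    for n in ('carrier_handle','bar','tray'):
        r=ctrl.tip_of(c,n)[:1]
        if r: print(nm,n,r[0]['uv'],r[0]['confidence'],atz(c,r[0]['uv'],125 if n=='carrier_handle' else 5).round(1))
def union(c):
    m=np.zeros((480,640),bool)
    for n in('carrier','bar'):
        r=ctrl.masks_of(c,n)
        if r: m|=r[0]['region']
    return m
M=[(c,cv2.GaussianBlur(union(c).astype(float),(0,0),1)) for c in (s,t)]
import sys
p0=np.array(list(map(float,sys.argv[1].split(','))))
for sub in (M,M[:1],M[1:]):
    f=lambda v:sum(((cv2.GaussianBlur(render(c,'cb',v),(0,0),1)-g)**2).sum() for c,g in sub)
    x=p0
    for k in (1,.3): x=minimize(f,x,method='Nelder-Mead',options=dict(initial_simplex=np.vstack([x]+[x+k*np.array(d) for d in ([10,0,0],[0,10,0],[0,0,.08])]),xatol=.02,fatol=.5)).x
    hp=place(x,np.array([[0,-77,125.]]))[0]
    print('cb',x.round(3),'yaw %.2f'%np.degrees(x[2]),'cost %.0f'%f(x),'handle',hp.round(1))
save(s,sys.argv[2]+'s.png');save(t,sys.argv[2]+'t.png')
E
python3 handle.py 520,-216,.164 h1; python3 mv.py 533.6,-292,160,9.4 533.6,-292,88,9.4
```

```text
t carrier_handle [421.3, 262.3] 0.75 [ 536.4 -280.3  125. ]
t bar [389.0, 274.2] 0.84 [ 511.7 -205.4    5. ]
t tray [284.2, 186.2] 0.69 [756.  145.1   5. ]
cb [ 5.61135e+02 -1.96910e+02 -5.02000e-01] yaw -28.77 cost 8778 handle [ 524.1 -264.4  125. ]
cb [ 5.54888e+02 -2.02123e+02 -5.05000e-01] yaw -28.92 cost 6673 handle [ 517.6 -269.5  125. ]
cb [ 5.40736e+02 -2.10633e+02 -1.80000e-02] yaw -1.03 cost 2115 handle [ 539.4 -287.6  125. ]
pose [728.  135.9 196.6] yaw -19.92 F [-0.  0.  0.] gap 57.4 t 17.175 [ 1. 32. 66. -0. 82. 21.]
533.6,-292,160,9.4 dp [-1.1712, -0.0923, 0.0919] turn [-0.0005, 0.0001, -0.3258]
533.6,-292,88,9.4 dp [-1.1712, -0.0921, 0.2719] turn [-0.0005, 0.0001, -0.3258]
```

send_rows:
  increments:
    - {"dp": [-0.06, 0, 0], "turn": [0, 0, -0.05], "jaw": -0.3}
    - {"dp": [-0.18, 0, 0], "turn": [0, 0, -0.13], "jaw": -0.3}
    - {"dp": [-0.3, -0.02, 0], "turn": [0, 0, -0.22], "jaw": -0.3}
    - {"dp": [-0.42, -0.03, 0], "turn": [0, 0, -0.3], "jaw": -0.3}
    - {"dp": [-0.5, -0.15, 0], "turn": [0, 0, -0.3258], "jaw": -0.3}
    - {"dp": [-0.5, -0.25, 0], "turn": [0, 0, -0.3258], "jaw": -0.3}
    - {"dp": [-0.5, -0.3, 0], "turn": [0, 0, -0.3258], "jaw": -0.3}
    - {"dp": [-0.5, -0.3, 0], "turn": [0, 0, -0.3258], "jaw": -0.3}

```text
clock: 18.18
ee_pos: [546.6, -10.9, 197.6]
ee_rot: [[-0.164, 0.987, 0.001], [0.987, 0.164, -0.0], [-0.0, 0.001, -1.0]]
ft_force: [1.3, -0.2, 0.4]
finger_gap: 57.5
grip_force: 0.0
```

```bash
python3 handle.py 520,-216,.164 h2; python3 mv.py 533.6,-292,160,9.4 533.6,-292,88,9.4
python3 - <<'E'
import cv2,numpy as np
a=cv2.imread('pics/h2s.png')[150:290,230:390];b=cv2.imread('pics/h2t.png')[170:310,310:470]
cv2.imwrite('pics/h2.png',np.hstack([cv2.resize(x,(400,350),interpolation=2) for x in (a,b)]))
E
```

```text
s carrier_handle [272.7, 177.5] 0.94 [ 532.9 -305.7  125. ]
s bar [302.7, 312.9] 0.7 [693.8  82.5   5. ]
s tray [296.5, 218.9] 0.77 [ 516.5 -206.9    5. ]
t carrier_handle [424.1, 259.8] 0.72 [ 544.4 -287.7  125. ]
t bar [390.1, 271.0] 0.82 [ 521.8 -208.     5. ]
t tray [390.5, 271.0] 0.55 [ 522.  -209.2    5. ]
cb [ 5.20505e+02 -2.15226e+02  1.54000e-01] yaw 8.81 cost 350 handle [ 532.3 -291.3  125. ]
cb [ 5.2410e+02 -2.1629e+02  7.5000e-02] yaw 4.29 cost 292 handle [ 529.9 -293.1  125. ]
cb [ 5.20110e+02 -2.14964e+02  1.58000e-01] yaw 9.05 cost 26 handle [ 532.2 -291.   125. ]
pose [547.3 -11.3 197. ] yaw 9.39 F [ 0.9  0.  -0.2] gap 57.4 t 18.775 [-14.   8.  97.   0.  75. -23.]
533.6,-292,160,9.4 dp [-0.6868, -0.1482, 0.0924] turn [-0.0002, -0.0001, -0.0001]
533.6,-292,88,9.4 dp [-0.6868, -0.1482, 0.2724] turn [-0.0002, -0.0001, -0.0001]
```

View pics/h2.png

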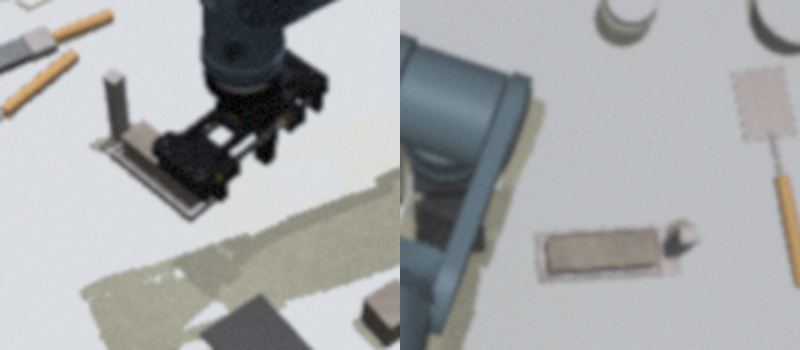

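The scene crop shows the handle top at about (115,77), the bar in the tray; the top crop shows the carrier unmoved.

send_rows:
  increments:
    - {"dp": [-0.08, -0.02, 0.01], "turn": [0, 0, 0], "jaw": -0.3}
    - {"dp": [-0.22, -0.05, 0.03], "turn": [0, 0, 0], "jaw": -0.3}
    - {"dp": [-0.36, -0.08, 0.05], "turn": [0, 0, 0], "jaw": -0.3}
    - {"dp": [-0.5, -0.11, 0.06], "turn": [0, 0, 0], "jaw": -0.3}
    - {"dp": [-0.62, -0.135, 0.08], "turn": [0, 0, 0], "jaw": -0.3}
    - {"dp": [-0.684, -0.149, 0.09], "turn": [0, 0, 0], "jaw": -0.3}
    - {"dp": [-0.684, -0.149, 0.09], "turn": [0, 0, 0], "jaw": -0.3}
    - {"dp": [-0.684, -0.149, 0.12], "turn": [0, 0, 0], "jaw": -0.3}

```text
clock: 19.77
ee_pos: [533.9, -290.1, 149.8]
ee_rot: [[-0.164, 0.986, 0.002], [0.986, 0.164, -0.001], [-0.001, 0.002, -1.0]]
ft_force: [0.7, 1.1, 0.1]
finger_gap: 57.0
grip_force: 0.0
```

```bash
python3 mv.py 533.5,-291,90,9.4
python3 - <<'E'
from h import *
s=ctrl.camera('scene');print(atz(s,(276,180.8),125))
cv2.imwrite('pics/h3.png',cv2.resize(s['img'][140:260,220:360,::-1],None,fx=5,fy=5,interpolation=2))
E
```

```text
pose [ 533.9 -290.1  149.8] yaw 9.45 F [0.7 1.1 0.1] gap 57.0 t 19.775 [-40.  18.  91.   0.  71. -49.]
533.5,-291,90,9.4 dp [-0.002, -0.0017, 0.1494] turn [0.001, 0.0006, 0.0005]
[ 532.17251539 -287.8709299   125.        ]
```

View pics/h3.png

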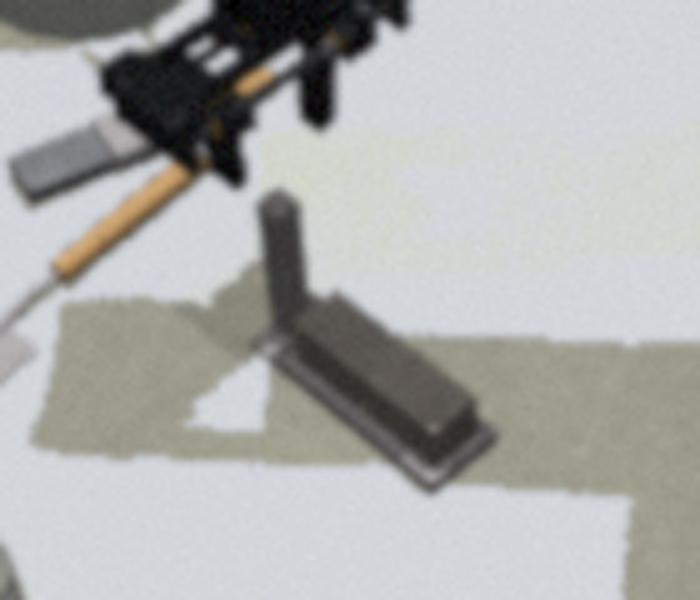

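The fingers (tips at (235,180), (318,122)) straddle the handle top at (279,203); bar lies in the tray. Down and grip.

send_rows:
  increments:
    - {"dp": [0, 0, 0.06], "turn": [0, 0, 0], "jaw": -0.3}
    - {"dp": [0, 0, 0.12], "turn": [0, 0, 0], "jaw": -0.3}
    - {"dp": [0, 0, 0.148], "turn": [0, 0, 0], "jaw": -0.3}
    - {"dp": [0, 0, 0.148], "turn": [0, 0, 0], "jaw": 0.2}
    - {"dp": [0, 0, 0.148], "turn": [0, 0, 0], "jaw": 1}
    - {"dp": [0, 0, 0.148], "turn": [0, 0, 0], "jaw": 1}
    - {"dp": [0, 0, 0.148], "turn": [0, 0, 0], "jaw": 1}
    - {"dp": [0, 0, 0.148], "turn": [0, 0, 0], "jaw": 1}
    - {"dp": [0, 0, 0.148], "turn": [0, 0, 0], "jaw": 1}
  newtons: 40

```text
clock: 20.95
ee_pos: [533.7, -291.3, 90.7]
ee_rot: [[-0.163, 0.987, 0.002], [0.987, 0.163, -0.001], [-0.001, 0.001, -1.0]]
ft_force: [2.7, 0.4, 4.3]
finger_gap: 19.8
grip_force: 40.0
```

```bash
python3 mv.py 656.5,-70,87,1.2 655.5,-20,87,1.2 655.2,45,87,1.2 653,145,87,1.2 593,144,87,1.2
```

```text
pose [ 533.7 -291.3   90.7] yaw 9.39 F [2.7 0.4 4.3] gap 19.8 t 20.95 [-40.  22.  93.   0.  65. -49.]
656.5,-70,87,1.2 dp [0.4957, 0.393, 0.0092] turn [0.0009, 0.0006, 0.091]
655.5,-20,87,1.2 dp [0.6194, 0.4109, 0.0091] turn [0.0009, 0.0006, 0.091]
655.2,45,87,1.2 dp [0.7799, 0.4367, 0.009] turn [0.0009, 0.0006, 0.091]
653,145,87,1.2 dp [1.0274, 0.4721, 0.0088] turn [0.0009, 0.0006, 0.091]
593,144,87,1.2 dp [1.0494, 0.3237, 0.0086] turn [0.0009, 0.0006, 0.091]
```

```bash
python3 mv.py 660.5,-150,90.7,1.2
```

```text
pose [ 533.7 -291.3   90.7] yaw 9.39 F [2.7 0.4 4.3] gap 19.8 t 20.95 [-40.  22.  93.   0.  65. -49.]
660.5,-150,90.7,1.2 dp [0.2967, 0.3703, 0.0002] turn [0.0009, 0.0006, 0.091]
```

send_rows:
  increments:
    - {"dp": [0.006, 0.007, 0], "turn": [0, 0, 0.0], "jaw": 1}
    - {"dp": [0.018, 0.022, 0], "turn": [0, 0, 0.005], "jaw": 1}
    - {"dp": [0.039, 0.048, 0], "turn": [0, 0, 0.011], "jaw": 1}
    - {"dp": [0.066, 0.081, 0], "turn": [0, 0, 0.02], "jaw": 1}
    - {"dp": [0.096, 0.118, 0], "turn": [0, 0, 0.029], "jaw": 1}
    - {"dp": [0.126, 0.156, 0], "turn": [0, 0, 0.038], "jaw": 1}
    - {"dp": [0.156, 0.194, 0], "turn": [0, 0, 0.047], "jaw": 1}
    - {"dp": [0.186, 0.232, 0], "turn": [0, 0, 0.056], "jaw": 1}
    - {"dp": [0.216, 0.27, 0], "turn": [0, 0, 0.065], "jaw": 1}
    - {"dp": [0.246, 0.308, 0], "turn": [0, 0, 0.074], "jaw": 1}
    - {"dp": [0.27, 0.338, 0], "turn": [0, 0, 0.083], "jaw": 1}
    - {"dp": [0.288, 0.36, 0], "turn": [0, 0, 0.091], "jaw": 1}
    - {"dp": [0.2967, 0.3703, 0], "turn": [0, 0, 0.091], "jaw": 1}
    - {"dp": [0.2967, 0.3703, 0], "turn": [0, 0, 0.091], "jaw": 1}

```text
clock: 22.7
ee_pos: [659.8, -150.0, 90.6]
ee_rot: [[-0.022, 1.0, -0.001], [1.0, 0.022, -0.001], [-0.001, -0.001, -1.0]]
ft_force: [-0.8, -1.3, 5.5]
finger_gap: 19.3
grip_force: 40.0
```

```bash
python3 mv.py 658.5,-40,90.7,1.2 656.8,44,90.7,1.2
python3 - <<'E'
from h import *
s=ctrl.camera('scene');t=ctrl.camera('top')
cv2.imwrite('pics/c1.png',np.hstack([cv2.resize(x,(400,400),interpolation=2) for x in (s['img'][180:340,230:390,::-1],t['img'][150:310,250:410,::-1])]))
E
```

```text
pose [ 659.8 -150.    90.6] yaw 1.24 F [-0.8 -1.3  5.5] gap 19.3 t 22.7 [-23.  30.  82.  -0.  68. -24.]
658.5,-40,90.7,1.2 dp [0.275, 0.0027, -0.0007] turn [-0.0004, 0.0008, 0.0005]
656.8,44,90.7,1.2 dp [0.485, 0.003, -0.0009] turn [-0.0004, 0.0008, 0.0005]
```

View pics/c1.png

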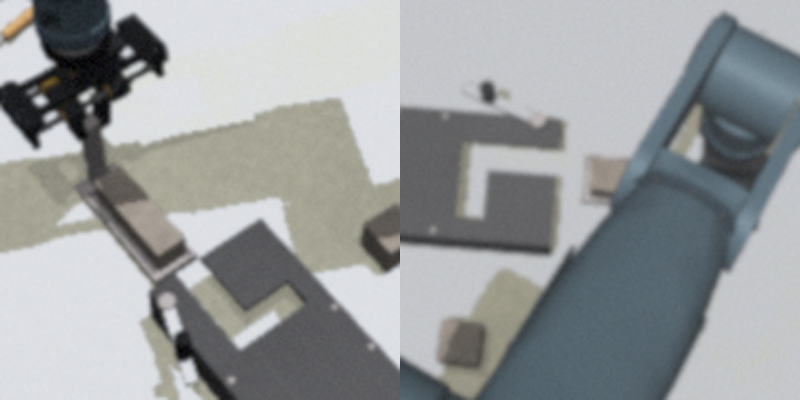

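The scene crop shows the carrier in line with the lane, latch swung clear; from the top, carrier front at (605,180), lane centre row ~160 before parallax. I'll check this numerically.

Run:
```python
from h import *
s=ctrl.camera('scene');t=ctrl.camera('top')
g=cv2.cvtColor(t['img'],cv2.COLOR_RGB2GRAY)
print('lane col 300-308',g[200:226,300:309].mean(1).round(0).astype(int).tolist(),'from row 200')
print('carrier col 328-334',g[205:240,328:335].mean(1).round(0).astype(int).tolist(),'from 205')
print('carrier front row 218-228',g[218:229,310:336].mean(0).round(0).astype(int).tolist(),'from 310')
h=np.radians(1.2)
hp=[623.2+1,183.2+1,h]
for q in ([13,-120,64],[47,-120,64],[13,-120,58],[47,-120,58]): print('lane',q,place(hp,np.array([q],float))[0].round(1),proj(t,place(hp,np.array([q],float))[0]).round(1))
# carrier with handle at tcp
c0=np.array([659.8,-150])+77*np.array([-np.sin(h),np.cos(h)])
for q in ([-30,80,5],[-30,80,13],[30,80,13],[0,87,13]): print('car',q,proj(t,place([*c0,h],np.array([q],float))[0]).round(1))
fit('hood',[s,t],[623,183,.02]);fit('bar',[s],[658,-60,.02])
r=ctrl.masks_of(s,'carrier');print([(x['confidence'],x['extent']) for x in r[:2]])
```

```text
lane col 300-308 [122, 104, 98, 99, 98, 98, 99, 99, 113, 146, 177, 193, 197, 198, 197, 198, 198, 195, 187, 160, 127, 105, 101, 100, 100, 100] from row 200
carrier col 328-334 [198, 198, 197, 198, 198, 197, 190, 177, 161, 150, 145, 144, 145, 144, 145, 145, 146, 147, 147, 145, 133, 108, 93, 104, 124, 134, 141, 157, 171, 175, 168, 156, 140, 126, 110] from 205
carrier front row 218-228 [122, 130, 146, 161, 177, 189, 196, 198, 197, 198, 197, 195, 189, 179, 175, 166, 151, 139, 134, 132, 131, 131, 133, 133, 134, 134] from 310
lane [13, -120, 64] [639.7  64.5  64. ] [304.9 219.9]
lane [47, -120, 64] [673.7  65.2  64. ] [305.9 209. ]
lane [13, -120, 58] [639.7  64.5  58. ] [305.  220.4]
lane [47, -120, 58] [673.7  65.2  58. ] [306.  209.5]
car [-30, 80, 5] [323.7 230.5]
car [-30, 80, 13] [323.7 229.9]
car [30, 80, 13] [325.3 211.2]
car [0, 87, 13] [322.3 220.3]
hood x 626.5 y 183.0 yaw 1.00deg cost 514 [(7098, 0.6), (5727, 0.56)]
bar x 651.3 y -64.1 yaw -0.37deg cost 24 [(691, 0.69)]
[]
```

send_rows:
  increments:
    - {"dp": [0.01, 0, 0], "turn": [0, 0, 0.003], "jaw": 1}
    - {"dp": [0.03, 0.001, 0], "turn": [0, 0, 0.003], "jaw": 1}
    - {"dp": [0.06, 0.001, 0], "turn": [0, 0, 0.003], "jaw": 1}
    - {"dp": [0.1, 0.002, 0], "turn": [0, 0, 0.003], "jaw": 1}
    - {"dp": [0.14, 0.002, 0], "turn": [0, 0, 0.003], "jaw": 1}
    - {"dp": [0.18, 0.002, 0], "turn": [0, 0, 0.003], "jaw": 1}
    - {"dp": [0.22, 0.003, 0], "turn": [0, 0, 0.003], "jaw": 1}
    - {"dp": [0.26, 0.003, 0], "turn": [0, 0, 0.003], "jaw": 1}
    - {"dp": [0.3, 0.003, 0], "turn": [0, 0, 0.003], "jaw": 1}
    - {"dp": [0.34, 0.004, 0], "turn": [0, 0, 0.003], "jaw": 1}
    - {"dp": [0.38, 0.004, 0], "turn": [0, 0, 0.003], "jaw": 1}
    - {"dp": [0.41, 0.004, 0], "turn": [0, 0, 0.003], "jaw": 1}
    - {"dp": [0.425, 0.0042, 0], "turn": [0, 0, 0.003], "jaw": 1}
    - {"dp": [0.43, 0.0042, 0], "turn": [0, 0, 0.003], "jaw": 1}
    - {"dp": [0.43, 0.0042, 0], "turn": [0, 0, 0.003], "jaw": 1}

```text
clock: 24.98
ee_pos: [658.1, 21.7, 90.6]
ee_rot: [[-0.016, 1.0, 0.001], [1.0, 0.016, -0.001], [-0.001, 0.0, -1.0]]
ft_force: [0.6, -3.2, 5.7]
finger_gap: 19.5
grip_force: 40.0
```

```bash
python3 mv.py 656.4,145.5,90.7,1
python3 - <<'E'
from h import *
s=ctrl.camera('scene')
fit('bar',[s],[657,110,.02])
for n in ('carrier_handle','slot_mouth','slot_corner'):
    r=ctrl.tip_of(s,n)[:1]; print(n,[(x['uv'],x['confidence'],atz(s,x['uv'],64).round(1)) for x in r])
E
```

```text
pose [658.1  21.7  90.6] yaw 0.93 F [ 0.6 -3.2  5.7] gap 19.5 t 24.975 [-8. 28. 85. -0. 67. -9.]
656.4,145.5,90.7,1 dp [0.3094, 0.0007, -0.0008] turn [0.0003, 0.0009, -0.0007]
bar x 639.1 y 83.8 yaw -0.32deg cost 364 [(397, 0.58)]
carrier_handle [([328.0, 311.6], 0.59, array([651.9, 144.8,  64. ]))]
slot_mouth [([305.4, 285.2], 0.78, array([654. ,  41.9,  64. ]))]
slot_corner [([329.5, 312.9], 0.78, array([650.9, 150.2,  64. ]))]
```

send_rows:
  increments:
    - {"dp": [0.01, 0, 0], "turn": [0, 0, 0], "jaw": 1}
    - {"dp": [0.03, 0, 0], "turn": [0, 0, 0], "jaw": 1}
    - {"dp": [0.06, 0, 0], "turn": [0, 0, 0], "jaw": 1}
    - {"dp": [0.09, 0, 0], "turn": [0, 0, 0], "jaw": 1}
    - {"dp": [0.12, 0, 0], "turn": [0, 0, 0], "jaw": 1}
    - {"dp": [0.15, 0, 0], "turn": [0, 0, 0], "jaw": 1}
    - {"dp": [0.18, 0, 0], "turn": [0, 0, 0], "jaw": 1}
    - {"dp": [0.21, 0, 0], "turn": [0, 0, 0], "jaw": 1}
    - {"dp": [0.24, 0, 0], "turn": [0, 0, 0], "jaw": 1}
    - {"dp": [0.27, 0, 0], "turn": [0, 0, 0], "jaw": 1}
    - {"dp": [0.295, 0, 0], "turn": [0, 0, 0], "jaw": 1}
    - {"dp": [0.308, 0, 0], "turn": [0, 0, 0], "jaw": 1}
    - {"dp": [0.308, 0, 0], "turn": [0, 0, 0], "jaw": 1}
    - {"dp": [0.308, 0, 0], "turn": [0, 0, 0], "jaw": 1}

```text
clock: 26.98
ee_pos: [656.1, 145.4, 90.6]
ee_rot: [[-0.016, 1.0, 0.0], [1.0, 0.016, -0.001], [-0.001, 0.0, -1.0]]
ft_force: [-0.3, -1.7, 6.0]
finger_gap: 20.1
grip_force: 40.0
```

```bash
python3 mv.py 596,145,90.7,1 594.5,144.5,90.7,1
python3 - <<'E'
from h import *
s=ctrl.camera('scene');save(s,'c2s.png')
g=cv2.cvtColor(s['img'],cv2.COLOR_RGB2GRAY)
# branch far/near edges vs handle: sample along hood y through handle at z=64
h=np.radians(1.0);hp=[624.2,184.2,h]
for X in (-10,-25,30):
    v=[]
    for y in range(-75,-4,3):
        P=place(hp,np.array([[X,y,64.]]))[0];u=proj(s,P);v.append(int(cv2.getRectSubPix(g,(1,1),tuple(map(float,u)))[0,0]))
    print('hood x',X,'y -75..-6 step 3:',v)
v=[int(cv2.getRectSubPix(g,(1,1),tuple(map(float,proj(s,place(hp,np.array([[x,-40,64.]]))[0]))))[0,0]) for x in range(-70,61,3)]
print('y=-40, x -70..60 step 3',v)
E
```

```text
pose [656.1 145.4  90.6] yaw 0.93 F [-0.3 -1.7  6. ] gap 20.1 t 26.975 [ 2. 29. 82. -0. 68.  1.]
596,145,90.7,1 dp [0.0015, -0.1502, -0.0004] turn [0.0003, 0.0004, -0.0008]
594.5,144.5,90.7,1 dp [0.0003, -0.154, -0.0004] turn [0.0003, 0.0004, -0.0008]
hood x -10 y -75..-6 step 3: [41, 57, 59, 43, 23, 8, 12, 43, 86, 122, 137, 140, 140, 140, 141, 135, 114, 81, 56, 57, 70, 83, 88, 87]
hood x -25 y -75..-6 step 3: [36, 50, 52, 42, 35, 60, 104, 129, 138, 139, 137, 138, 140, 141, 138, 133, 112, 79, 59, 65, 81, 87, 87, 87]
hood x 30 y -75..-6 step 3: [62, 71, 70, 61, 46, 28, 19, 22, 36, 50, 56, 59, 58, 60, 60, 57, 58, 54, 50, 52, 60, 75, 86, 88]
y=-40, x -70..60 step 3 [52, 45, 47, 47, 46, 48, 47, 46, 63, 104, 131, 139, 139, 140, 141, 139, 137, 136, 139, 139, 140, 138, 138, 138, 139, 139, 135, 121, 94, 70, 59, 59, 58, 57, 58, 57, 56, 58, 63, 64, 53, 49, 47, 47]
```

send_rows:
  increments:
    - {"dp": [0, -0.01, 0], "turn": [0, 0, 0], "jaw": 1}
    - {"dp": [0, -0.025, 0], "turn": [0, 0, 0], "jaw": 1}
    - {"dp": [0, -0.045, 0], "turn": [0, 0, 0], "jaw": 1}
    - {"dp": [0, -0.065, 0], "turn": [0, 0, 0], "jaw": 1}
    - {"dp": [0, -0.085, 0], "turn": [0, 0, 0], "jaw": 1}
    - {"dp": [0, -0.105, 0], "turn": [0, 0, 0], "jaw": 1}
    - {"dp": [0, -0.125, 0], "turn": [0, 0, 0], "jaw": 1}
    - {"dp": [0, -0.143, 0], "turn": [0, 0, 0], "jaw": 1}
    - {"dp": [0, -0.154, 0], "turn": [0, 0, 0], "jaw": 1}
    - {"dp": [0, -0.154, 0], "turn": [0, 0, 0], "jaw": 1}
    - {"dp": [0, -0.154, 0], "turn": [0, 0, 0], "jaw": 1}

```text
clock: 28.4
ee_pos: [594.4, 144.8, 90.7]
ee_rot: [[-0.016, 1.0, 0.001], [1.0, 0.016, 0.0], [0.0, 0.001, -1.0]]
ft_force: [3.9, 0.9, 7.6]
finger_gap: 19.4
grip_force: 40.0
```

```bash
python3 mv.py
python3 - <<'E'
from h import *
s=ctrl.camera('scene')
g=cv2.cvtColor(s['img'],cv2.COLOR_RGB2GRAY)
h=np.radians(1.0);hp=[624.2,184.2,h]
for y in (-48,-40,-32): print(y,'x -70..60 step 3',[int(cv2.getRectSubPix(g,(1,1),tuple(map(float,proj(s,place(hp,np.array([[x,y,64.]]))[0]))))[0,0]) for x in range(-70,61,3)])
E
```

```text
pose [594.4 144.8  90.7] yaw 0.94 F [3.9 0.9 7.6] gap 19.4 t 28.4 [ 3. 23. 92.  0. 65.  2.]
-48 x -70..60 step 3 [42, 38, 39, 43, 48, 53, 56, 56, 54, 51, 50, 47, 45, 48, 52, 67, 89, 110, 127, 136, 136, 137, 136, 139, 142, 139, 134, 132, 135, 133, 136, 135, 136, 138, 137, 138, 140, 138, 129, 98, 66, 54, 50, 49]
-40 x -70..60 step 3 [54, 46, 44, 44, 46, 47, 51, 56, 60, 58, 58, 55, 56, 56, 58, 59, 57, 60, 74, 98, 121, 132, 135, 134, 140, 146, 146, 148, 146, 141, 138, 139, 138, 136, 136, 136, 138, 140, 133, 102, 69, 54, 53, 54]
-32 x -70..60 step 3 [57, 50, 49, 49, 51, 52, 51, 47, 53, 70, 72, 61, 56, 58, 58, 58, 55, 57, 55, 57, 66, 86, 110, 123, 128, 130, 133, 128, 125, 131, 137, 138, 137, 137, 135, 135, 136, 135, 123, 95, 64, 55, 50, 48]
```

send_rows:
  increments:
    - {"dp": [0, 0, -0.001], "turn": [0, 0, 0], "jaw": 0.5}
    - {"dp": [0, 0, -0.001], "turn": [0, 0, 0], "jaw": 0.2}
    - {"dp": [0, 0, -0.001], "turn": [0, 0, 0], "jaw": -0.2}
    - {"dp": [0, 0, -0.001], "turn": [0, 0, 0], "jaw": -0.3}
    - {"dp": [0, 0, -0.001], "turn": [0, 0, 0], "jaw": -0.3}
    - {"dp": [0, 0, -0.04], "turn": [0, 0, 0], "jaw": -0.3}
    - {"dp": [0, 0, -0.12], "turn": [0, 0, 0], "jaw": -0.3}
    - {"dp": [0, 0, -0.23], "turn": [0, 0, 0], "jaw": -0.3}
    - {"dp": [0, 0, -0.25], "turn": [0, 0, 0], "jaw": -0.3}
    - {"dp": [0, 0, -0.25], "turn": [0, 0, 0], "jaw": -0.3}

```text
clock: 29.7
ee_pos: [594.6, 144.5, 190.9]
ee_rot: [[-0.016, 1.0, 0.002], [1.0, 0.016, 0.0], [0.0, 0.002, -1.0]]
ft_force: [0.4, 0.7, -0.6]
finger_gap: 57.4
grip_force: 0.0
```

```bash
python3 mv.py 728.1,135.3,180,-19.8 728.1,135.3,85,-19.8
python3 - <<'E'
from h import *
s=ctrl.camera('scene')
for n in ('latch_knob','carrier_handle'):
    print(n,[(x['uv'],x['confidence'],atz(s,x['uv'],114 if n[0]=='l' else 125).round(1)) for x in ctrl.tip_of(s,n)[:1]])
E
```

```text
pose [594.6 144.5 190.9] yaw 0.94 F [ 0.4  0.7 -0.6] gap 57.4 t 29.7 [ 3. 16. 88. -0. 76.  2.]
728.1,135.3,180,-19.8 dp [-0.0286, 0.3332, 0.0278] turn [0.0011, -0.0002, 0.2304]
728.1,135.3,85,-19.8 dp [-0.0286, 0.3328, 0.2653] turn [0.0011, -0.0002, 0.2304]
latch_knob [([303.0, 313.8], 0.71, array([723. , 131.7, 114. ]))]
carrier_handle [([344.4, 288.0], 0.78, array([594.9, 139.1, 125. ]))]
```

send_rows:
  increments:
    - {"dp": [0, 0.05, 0], "turn": [0, 0, 0.05], "jaw": -0.3}
    - {"dp": [-0.01, 0.16, 0], "turn": [0, 0, 0.13], "jaw": -0.3}
    - {"dp": [-0.02, 0.28, 0.01], "turn": [0, 0, 0.2], "jaw": -0.3}
    - {"dp": [-0.0286, 0.333, 0.02], "turn": [0, 0, 0.23], "jaw": -0.3}
    - {"dp": [-0.0286, 0.333, 0.06], "turn": [0, 0, 0.23], "jaw": -0.3}
    - {"dp": [-0.0286, 0.333, 0.14], "turn": [0, 0, 0.23], "jaw": -0.3}
    - {"dp": [-0.0286, 0.333, 0.22], "turn": [0, 0, 0.23], "jaw": -0.3}
    - {"dp": [-0.0286, 0.333, 0.262], "turn": [0, 0, 0.23], "jaw": -0.3}
    - {"dp": [-0.0286, 0.333, 0.262], "turn": [0, 0, 0.23], "jaw": -0.3}
    - {"dp": [-0.0286, 0.333, 0.262], "turn": [0, 0, 0.23], "jaw": 1}
    - {"dp": [-0.0286, 0.333, 0.262], "turn": [0, 0, 0.23], "jaw": 1}
    - {"dp": [-0.0286, 0.333, 0.262], "turn": [0, 0, 0.23], "jaw": 1}
    - {"dp": [-0.0286, 0.333, 0.262], "turn": [0, 0, 0.23], "jaw": 1}
    - {"dp": [-0.0286, 0.333, 0.262], "turn": [0, 0, 0.23], "jaw": 1}
    - {"dp": [-0.0286, 0.333, 0.262], "turn": [0, 0, 0.23], "jaw": 1}
  newtons: 10

```text
clock: 31.72
ee_pos: [727.9, 135.3, 85.6]
ee_rot: [[0.338, 0.941, 0.001], [0.941, -0.338, 0.0], [0.0, 0.001, -1.0]]
ft_force: [0.0, 0.2, 2.2]
finger_gap: 17.0
grip_force: 10.0
```

```bash
python3 arc.py 705.8 75 1 86 104,96,88,80,72,64,56,48,40,32,24,16,8,0,-2
```

```text
pose [727.9 135.3  85.6] yaw -19.76 F [0.  0.2 2.2] gap 17.0 t 31.725 [ 1. 38. 70.  0. 72. 21.]
720.4,138.3,86.0,-13.00 dp [0.0007, -0.0202, -0.0011] turn [0.0004, -0.0001, -0.0751]
711.5,139.8,86.0,-5.00 dp [-0.0032, -0.0424, -0.0011] turn [0.0004, -0.0001, -0.164]
702.4,139.9,86.0,3.00 dp [-0.0107, -0.0639, -0.0011] turn [0.0004, -0.0001, -0.2529]
693.4,138.8,86.0,11.00 dp [-0.0209, -0.0841, -0.0011] turn [0.0004, -0.0, -0.3418]
684.6,136.5,86.0,19.00 dp [-0.0337, -0.1029, -0.0011] turn [0.0004, -0.0, -0.4307]
676.3,132.9,86.0,27.00 dp [-0.0492, -0.1194, -0.0011] turn [0.0004, 0.0, -0.5196]
668.5,128.2,86.0,35.00 dp [-0.0669, -0.1337, -0.0011] turn [0.0004, 0.0, -0.6085]
661.5,122.5,86.0,43.00 dp [-0.0862, -0.1454, -0.0012] turn [0.0004, 0.0001, -0.6973]
655.3,115.9,86.0,51.00 dp [-0.107, -0.1544, -0.0012] turn [0.0004, 0.0001, -0.7862]
650.1,108.5,86.0,59.00 dp [-0.1288, -0.1604, -0.0012] turn [0.0004, 0.0001, -0.8751]
646.0,100.4,86.0,67.00 dp [-0.1513, -0.1632, -0.0012] turn [0.0004, 0.0002, -0.964]
643.0,91.8,86.0,75.00 dp [-0.1741, -0.163, -0.0012] turn [0.0004, 0.0002, -1.0529]
641.3,82.9,86.0,83.00 dp [-0.1965, -0.1594, -0.0012] turn [0.0004, 0.0002, -1.1418]
640.8,73.9,86.0,91.00 dp [-0.2181, -0.153, -0.0012] turn [0.0004, 0.0003, -1.2307]
640.9,71.6,86.0,93.00 dp [-0.2234, -0.1508, -0.0012] turn [0.0004, 0.0003, -1.2529]
```

send_rows:
  increments:
    - {"dp": [0.0007, -0.0202, 0], "turn": [0, 0, -0.075], "jaw": 1}
    - {"dp": [-0.0032, -0.0424, 0], "turn": [0, 0, -0.164], "jaw": 1}
    - {"dp": [-0.0107, -0.0639, 0], "turn": [0, 0, -0.253], "jaw": 1}
    - {"dp": [-0.0209, -0.0841, 0], "turn": [0, 0, -0.342], "jaw": 1}
    - {"dp": [-0.0337, -0.1029, 0], "turn": [0, 0, -0.431], "jaw": 1}
    - {"dp": [-0.0492, -0.1194, 0], "turn": [0, 0, -0.52], "jaw": 1}
    - {"dp": [-0.0669, -0.1337, 0], "turn": [0, 0, -0.6085], "jaw": 1}
    - {"dp": [-0.0862, -0.1454, 0], "turn": [0, 0, -0.697], "jaw": 1}
    - {"dp": [-0.107, -0.1544, 0], "turn": [0, 0, -0.786], "jaw": 1}
    - {"dp": [-0.107, -0.1544, 0], "turn": [0, 0, -0.786], "jaw": 1}

```text
clock: 32.98
ee_pos: [655.0, 115.3, 85.5]
ee_rot: [[-0.776, 0.631, 0.0], [0.631, 0.776, -0.0], [-0.0, -0.0, -1.0]]
ft_force: [-0.8, -1.3, 1.9]
finger_gap: 17.2
grip_force: 10.0
```

```bash
python3 arc.py 705.8 75 1 86 32,24,16,8,0,-2
```

```text
pose [655.  115.3  85.5] yaw 50.86 F [-0.8 -1.3  1.9] gap 17.2 t 32.975 [ -0.  29.  84.  -0.  67. -51.]
650.1,108.5,86.0,59.00 dp [-0.0012, -0.0208, -0.0012] turn [-0.0002, 0.0002, -0.0904]
646.0,100.4,86.0,67.00 dp [-0.0061, -0.0429, -0.0012] turn [-0.0002, 0.0002, -0.1793]
643.0,91.8,86.0,75.00 dp [-0.0138, -0.0644, -0.0012] turn [-0.0002, 0.0001, -0.2682]
641.3,82.9,86.0,83.00 dp [-0.0246, -0.0843, -0.0012] turn [-0.0002, 0.0001, -0.3571]
640.8,73.9,86.0,91.00 dp [-0.0378, -0.1025, -0.0012] turn [-0.0002, 0.0001, -0.446]
640.9,71.6,86.0,93.00 dp [-0.0416, -0.1068, -0.0012] turn [-0.0002, 0.0001, -0.4682]
```

send_rows:
  increments:
    - {"dp": [-0.0012, -0.0208, 0], "turn": [0, 0, -0.09], "jaw": 1}
    - {"dp": [-0.0061, -0.0429, 0], "turn": [0, 0, -0.179], "jaw": 1}
    - {"dp": [-0.0138, -0.0644, 0], "turn": [0, 0, -0.268], "jaw": 1}
    - {"dp": [-0.0246, -0.0843, 0], "turn": [0, 0, -0.357], "jaw": 1}
    - {"dp": [-0.0378, -0.1025, 0], "turn": [0, 0, -0.446], "jaw": 1}
    - {"dp": [-0.0378, -0.1025, 0], "turn": [0, 0, -0.446], "jaw": 1}
    - {"dp": [-0.0378, -0.1025, 0], "turn": [0, 0, -0.446], "jaw": 1}

```text
clock: 33.85
ee_pos: [639.6, 74.8, 85.4]
ee_rot: [[-1.0, -0.016, -0.004], [-0.016, 1.0, 0.0], [0.004, 0.0, -1.0]]
ft_force: [-8.2, 0.1, 7.7]
finger_gap: 17.2
grip_force: 10.0
```

send_rows:
  increments:
    - {"dp": [0, -0.004, 0], "turn": [0, 0, 0], "jaw": 1}
    - {"dp": [0, -0.008, 0], "turn": [0, 0, 0], "jaw": 1}
    - {"dp": [0, -0.008, 0], "turn": [0, 0, 0], "jaw": 1}

```text
clock: 34.22
ee_pos: [639.7, 72.1, 85.3]
ee_rot: [[-1.0, -0.017, -0.003], [-0.017, 1.0, 0.001], [0.003, 0.001, -1.0]]
ft_force: [-7.2, 1.5, 8.2]
finger_gap: 17.3
grip_force: 10.0
```

send_rows:
  increments:
    - {"dp": [0, -0.005, 0], "turn": [0, 0, 0], "jaw": 1}
    - {"dp": [0, -0.01, 0], "turn": [0, 0, 0], "jaw": 1}
    - {"dp": [0, -0.01, 0], "turn": [0, 0, 0], "jaw": 1}

```text
clock: 34.6
ee_pos: [639.9, 70.4, 85.2]
ee_rot: [[-1.0, -0.017, -0.003], [-0.017, 1.0, 0.004], [0.003, 0.004, -1.0]]
ft_force: [-5.3, 8.8, 6.2]
finger_gap: 17.0
grip_force: 10.0
```

send_rows:
  increments:
    - {"dp": [0, 0, 0], "turn": [0, 0, 0], "jaw": 0.2}
    - {"dp": [0, 0, 0], "turn": [0, 0, 0], "jaw": -0.2}
    - {"dp": [0, 0.002, 0], "turn": [0, 0, 0], "jaw": -0.3}
    - {"dp": [0, 0.002, 0], "turn": [0, 0, 0], "jaw": -0.3}
    - {"dp": [0, 0.002, -0.05], "turn": [0, 0, 0], "jaw": -0.3}
    - {"dp": [0, 0.002, -0.15], "turn": [0, 0, 0], "jaw": -0.3}
    - {"dp": [0, 0.002, -0.28], "turn": [0, 0, 0], "jaw": -0.3}
    - {"dp": [0.2, 0.002, -0.35], "turn": [0, 0, 0], "jaw": -0.3}
    - {"dp": [0.4, 0.002, -0.35], "turn": [0, 0, 0], "jaw": -0.3}
    - {"dp": [0.55, 0.002, -0.35], "turn": [0, 0, 0], "jaw": -0.3}
    - {"dp": [0.6, 0.002, -0.35], "turn": [0, 0, 0], "jaw": -0.3}
    - {"dp": [0.6, 0.002, -0.35], "turn": [0, 0, 0], "jaw": -0.3}

```text
clock: 36.1
ee_pos: [398.5, 63.8, 226.3]
ee_rot: [[-1.0, -0.019, 0.002], [-0.019, 1.0, -0.0], [-0.002, -0.0, -1.0]]
ft_force: [0.2, 0.4, -0.6]
finger_gap: 57.4
grip_force: 0.0
```

Run:
```python
from h import *
s=ctrl.camera('scene');t=ctrl.camera('top')
cv2.imwrite('pics/end.png',np.hstack([cv2.resize(x,(400,400),interpolation=2) for x in (s['img'][230:350,270:390,::-1],t['img'][160:280,210:330,::-1])]))
```

```text
(no output)
```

View pics/end.png

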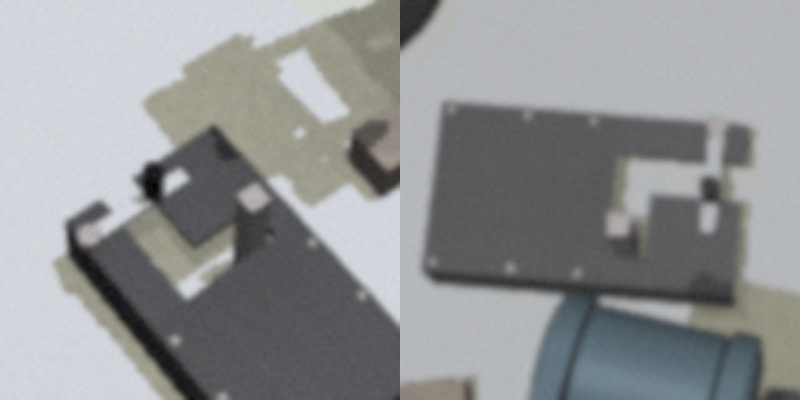

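The handle stands in the side branch (scene crop (250,220), top crop (625,240)), the latch lies squarely across the lane, and the gripper is clear.

```bash
python3 -c "
from plant import ctrl
print(ctrl.job_done())"
```

```text
the job is handed in; nothing more can be done
None
```

The job is handed in at about 36 s of the 72 s limit: the bar was laid in the tray, the carrier is in the side branch and the latch is back against its closed stop. I last saw the bar in the tray just before it slid under the hood, where I couldn't check it again.

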